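# Screw a differential bearing adjuster ring home with a two-pin spanner

## Robot

A 7-joint arm with a two-finger parallel gripper is mounted at the origin on the work surface. World frame = base frame: x ahead of the robot, y to its left, z up, the work surface at z = 0. Lengths are in m, angles in rad, forces in N, time in s.
With the tool pointing down it reaches from about 0.35 to 0.9 m from the base axis. Payload 7.2 kg.
Tool frame: the origin (TCP) lies on the centre line of the jaws, within the pads' length; the fingertips stand 17 mm ahead of it and the grasp point (between the pads) lies 2 mm behind it; z points along the fingers, y is the line along which they close (so a half turn about z gives the same grasp; the last joint's range is limited). The gripper opens to 88 mm and grips with 3 to 60 N. Pads are 20 mm wide; open, the fingers measure 115 mm over their backs; the gripper's body (75 mm by 178 mm) begins 61 mm behind the grasp point.
Start: joints at [-1.398, 0.411, -0.013, 1.596, 0.006, 1.134, -0.082], TCP at [0.149, 0.607, 0.24] pointing down, gripper open.
Joint ranges: [-2.95, 2.95], [-0.29, 1.99], [-1.47, 1.44], [0.14, 2.54], [-1.03, 4.17], [0.13, 1.85], [-2.86, 2.86]. Speed limits (rad/s): [2.39, 2.39, 3.01, 3.01, 3.14, 3.14, 3.14].

## Interface

Orientations are given as a rotation vector (axis times angle).
In Python, from rig import observe, capture, close_job, spot_in, regions_of, tip_of gives the robot as it stands.
- The arm moves only by the shell command python3 -m jog 'ROWS' [FORCE]. ROWS is a JSON object of lists of equal length, an entry for each row: "slide": the shift along the tool's x, y, z normalised to -1 to 1, where 1 is 0.075 m, a list of three; "turn": the turn about the tool's z normalised to -1 to 1, where 1 is 60 degrees; "gripper": the closure, from 0 (fully open) to 1 (shut). In form: {"slide": [[tx, ty, tz], ...], "turn": [turn, ...], "gripper": [gripper, ...]}. A call has 1 to 8 rows; each row shifts and turns the commanded pose from where the row before left it, along the tool's axes as they then stand; what a row does not reach is not made up. A row lasts 1/12 s, in which the tool goes at most 41.7 mm and 7.16 degrees, less where a joint would pass 70% of its speed; a pose out of reach is approached as far as the arm can. A call with a number of a shift or a turn outside -1 to 1 is refused whole. A call with a gripper value outside its range is refused whole. The fingers move at their own pace and stop on an object; FORCE is the grip in N (left out, the last holds). Time passes only in rows, so rows that do not move let the fingers close. It gives the time, the measured TCP pose, the force, the opening and the grip force at its end, in the units of the state.
- observe(): the state, without advancing time (a new reading comes with each control period).
- capture(name): name is "side" or "top"; returns a dict with "image" (384x512x3 uint8, blue, green, red), "fx", "fy", "cx", "cy" (pixels), "dist" ([k1, k2, p1, p2, k3] as OpenCV has them; the pictures are not rectified), "rvec" (rotation vector, rad) and "tvec" (3), from world to camera coordinates, as OpenCV has them. Camera axes: x right, y down, z forward; pixel columns grow to the right and rows downward; lengths in m; the calibration is good to about 2 mm. A picture is of the moment at which its call begins. There is no depth.
- close_job(): hands the job in; it is judged then, once.
Trained networks look in a picture, given as the dict that the camera call returned (one of the last four; its "shot" number tells which), for a name from the list of things; names that differ only in an ending like _2 or _b are one class to them, and where a whole thing is asked for, a point or a joint stands for the part that bears it (a point fixed in the world has none). Each returns a list of dicts, best first, with "p" (0 to 1); they miss things now and then, are a little off and sometimes report something else, mostly with a low value. They report only what shows in the picture. A call takes as long as a camera call.
- spot_in(picture, thing): "extent" ([left, top, right, bottom] in pixels, round what is visible of it).
- regions_of(picture, thing): "region" (384x512 bool, what is visible of it) and "extent" ([left, top, right, bottom] in pixels, round what is visible of it).
- tip_of(picture, thing): "point" ([column, row] in pixels: a listed point, or the origin of a listed thing).
The state is a dict: "time_s": time; "joint_pos": joint angles; "joint_vel": joint speeds; "joint_torque": joint torques, N m; "position": TCP position; "tool_rot": TCP orientation; "contact_force": force on the tool from outside, world axes, zero at the start; "torque": the same for the moment, N m; "width": finger opening in m; "finger_force": force on a finger pad.
Only numpy, scipy, OpenCV 4.12 (cv2) and the standard library are available. Lean on these libraries where they do the work, as an engineer would, in place of code of your own. Each camera call takes 0.05 s, during which the arm holds its last target. There are 200 camera calls.

## Task

Take from the grey mat the two-pin spanner that fits the holes of the bearing adjuster ring in the tilted final-drive housing, push its pins fully into two opposite holes, and with it turn the ring clockwise until it is hard against its stop. Then lift the spanner out and lay it, without dropping it, flat on the mat again, pins down. Leave the smaller spanner, the gears in the tray and the loose bearing ring where they lie.

Things in the scene. Friction and masses are not known exactly. Their poses are not given: they have to be found in the camera images.
- spanner: Larger two-pin face spanner, the one that fits; 0.32 to 0.63 kg. Steel crossbar head 86 mm wide, two pins 64 mm apart (at y = +-32 mm), 8 mm diameter, 10 mm long, tapered tips, under 15 mm shoulders; black rubber grip. Origin: midway between the pins at their roots (underside of the shoulders), 10 mm above what it lies on. z up, away from the pins; grip points to -x. Balances near x = -60 mm.
- spanner_mid (a point): Point on the larger spanner's grip, 80 mm behind its origin at (-80, 0, 0) mm; axes as the spanner's. The grip runs from x = -62 to -165 mm of the spanner's frame, is 22 mm wide (y) and spans z = -10 to +20 mm, so the spanner lies level on its pins and grip. The steel head plate lies at z = 8 to 16 mm.
- small_spanner: The smaller spanner beside it, alike but with pins only 35 mm apart and its grip ending at x = -150 mm: it does not fit this ring. Origin and axes as for the larger one. To be left alone.
- ring_face (a point): Centre of the outer face of the adjuster ring: plain steel, 84 mm outside, 44 mm bore, 14 mm thick, eight 11 mm through-holes evenly on a 64 mm circle. z: out along its axis, 30 deg from vertical; x: through one hole's centre; turns with the ring. The face is 5 mm below the rim of the boss around it. With the spanner fully in, its origin is at this point and its plate passes 3 mm over the rim.
- ring (a joint): Turn of the adjuster ring, rad: grows as it is turned clockwise looking on its face (negative about point ring_face's z); starts between 0.2 and 0.6; hard stop (home) at 1.4. Stiff thread: takes about 0.3 N m, stays where it is left, does not move along its axis.
- housing: Grey cast final-drive housing on a blue stand (base 180 x 228 mm, cheeks at y = +-109 mm, 127 mm high), fixed. Origin: centre of the base's underside; z up; it leans 30 deg to its +x, away from the robot. Ring face centre at (37, 0, 180) mm. The ring sits in a round boss, bore 86 mm, outside 108 mm, 41 mm proud of the housing's shoulder; the housing is 160 mm across, its flange 188 mm.
- mat: Grey rubber mat, 240 x 220 x 3 mm, fixed. Origin: centre of its underside; its long side is x. Both spanners lie on it side by side, heads to +x. It lies to the left or to the right of the housing; the parts tray is on the other side.
- tray: Steel parts tray 220 x 200 x 28 mm, fixed, with two gears in it. Origin: centre of its underside.
- bevel_gear: Bevel gear, 68 mm across, 26 mm high, in the tray. Origin under its centre. Leave alone.
- side_gear: Larger bevel gear, 84 mm across, 28 mm high, in the tray. Origin under its centre. Leave alone.
- bearing_cup: Bearing outer ring, 74 mm across, 20 mm high, on the bench in front of the stand. Origin under its centre. Leave alone.

How it is judged:
On the way, in this order (a step that is already met when the one before it is completed fails the run):
1. the spanner's pins are fully in two opposite holes of the ring, before the ring is home (distance between spanner and ring_face below 0.005 m and angle between the z axis of spanner and the z axis of ring_face, either way round below 0.1 rad and z of spanner in the frame of ring_face below 0.004 m and value of joint ring below 1.2 rad), for 0.1 s.
2. the ring is turned home with the spanner still in its holes (distance between spanner and ring_face below 0.005 m and angle between the z axis of spanner and the z axis of ring_face, either way round below 0.1 rad and z of spanner in the frame of ring_face below 0.004 m and value of joint ring above 1.35 rad), for 0.1 s.
At the end, for the whole second after the job is handed in: Ring home (joint above 1.34 of 1.40 rad); the larger spanner released and at rest on the mat, pins down, level within 5 degrees, its middle within 90 mm of the mat's centre; smaller spanner, both gears and bearing ring within 20 mm of where they were (value of joint ring above 1.34 rad and horizontal distance between spanner_mid and mat below 0.09 m and z of spanner in the frame of mat between 0.008 and 0.018 m and angle between spanner's own z axis and vertical below 0.09 rad and linear speed of spanner below 0.01 m/s and angular speed of spanner below 0.05 rad/s); the robot touches nothing.
It fails at once if the smaller spanner, a gear in the tray or the loose bearing ring is pushed more than 20 mm from its place (distance of any of small_spanner, bevel_gear, side_gear, bearing_cup from where it was at the start of the episode above 0.02 m).
It fails at once if the spanner is let fall: out of the fingers while its origin is still 25 to 120 mm above the mat's underside (it lies at 13 mm) (z of spanner in the frame of mat between 0.025 and 0.12 m and contact force between the fingers and spanner below 0.1 N).
It also fails if it takes over 61 s, if anything falls off the work surface, if the arm or the gripper's body presses on something with over 40 N, if the wrist force passes 120 N, or if a joint passes its speed limit or range.

## Working session

There is one attempt and no reset: what is moved stays moved. The work goes in short steps, Python scripts to look and compute and a shell command to move; the robot and the scene stay as the last step left them, time stands still between calls to the robot, and variables do not carry over. Pictures are saved under pics/ and viewed, at most 10 in all, crops included, and the job is handed in when it is done.

```bash
mkdir -p pics; ls; cat > h.py <<'E'
import numpy as np, cv2
from scipy.spatial.transform import Rotation as R
from rig import *
def cam(p): return np.array([[p['fx'],0,p['cx']],[0,p['fy'],p['cy']],[0,0,1.]]),np.array(p['dist'],float)
def ray(p,uv):
    K,d=cam(p); n=cv2.undistortPoints(np.array([[uv]],float),K,d)[0,0]
    Rm=R.from_rotvec(np.ravel(p['rvec'])).as_matrix(); t=np.ravel(p['tvec'])
    return -Rm.T@t, Rm.T@np.array([n[0],n[1],1.])
def onz(p,uv,z):
    o,r=ray(p,uv); return o+r*(z-o[2])/r[2]
def tri(obs):
    A=np.zeros((3,3));b=np.zeros(3)
    for p,uv in obs:
        o,r=ray(p,uv); r=r/np.linalg.norm(r); M=np.eye(3)-np.outer(r,r); A+=M;b+=M@o
    return np.linalg.solve(A,b)
def proj(p,X):
    K,d=cam(p); return cv2.projectPoints(np.atleast_2d(np.array(X,float)),np.array(p['rvec'],float),np.array(p['tvec'],float),K,d)[0][:,0]
E
python3 - <<'E'
from h import *
s=observe();print({k:np.round(v,3).tolist() for k,v in s.items()})
P={n:capture(n) for n in('top','side')}
for n,p in P.items(): cv2.imwrite(f'pics/{n}0.png',p['image']); print(n,np.round(ray(p,(256,192)),2).tolist())
for t in['spanner','spanner_mid','small_spanner','ring_face','housing','mat','tray','bearing_cup']:
    ob=[]
    for n,p in P.items():
        r=tip_of(p,t)[:2]; print(t,n,[(np.round(q['point'],1).tolist(),round(q['p'],2)) for q in r])
        if r: ob.append((p,r[0]['point']))
    if len(ob)==2: X=tri(ob); print('  tri',X.round(4),[ (proj(p,X)[0]-u).round(1).tolist() for p,u in ob])
E
```

```text
pics
{'time_s': 0.0, 'joint_pos': [-1.398, 0.412, -0.013, 1.597, 0.006, 1.134, -0.082], 'joint_vel': [-0.001, -0.001, 0.0, -0.001, 0.002, 0.001, -0.0], 'joint_torque': [0.001, -58.797, 0.642, -29.106, -0.054, 0.019, 0.0], 'position': [0.149, 0.607, 0.239], 'tool_rot': [-0.377, -3.119, 0.002], 'contact_force': [-0.978, 0.895, -0.094], 'torque': [0.024, 0.01, 0.029], 'finger_force': 0.0, 'width': 0.088}
top [[0.37, 0.03, 1.26], [0.14, -0.01, -0.99]]
side [[0.42, -0.91, 0.79], [0.12, 0.81, -0.57]]
spanner top [([181.7, 188.1], 0.94)]
spanner side [([239.2, 182.2], 0.65)]
  tri [0.5506 0.2618 0.0158] [[0.1, 3.3], [2.9, -0.6]]
spanner_mid top [([178.0, 216.9], 0.67), ([360.6, 205.7], 0.23)]
spanner_mid side [([219.3, 185.2], 0.89), ([240.1, 325.0], 0.18)]
  tri [ 0.4667  0.278  -0.0032] [[0.0, 0.2], [0.1, -0.0]]
small_spanner top []
small_spanner side [([243.8, 170.4], 0.6)]
ring_face top [([255.5, 162.0], 0.9)]
ring_face side [([270.3, 176.8], 0.74)]
  tri [0.6072 0.0151 0.1868] [[0.0, -0.0], [-0.0, 0.0]]
housing top [([257.1, 183.7], 0.7)]
housing side [([261.0, 226.9], 0.71)]
  tri [0.5772 0.0094 0.0028] [[0.0, -1.3], [-1.3, 0.3]]
mat top [([163.3, 212.7], 0.64)]
mat side [([222.4, 180.1], 0.81), ([242.1, 183.8], 0.17)]
  tri [ 0.4824  0.3305 -0.0153] [[0.0, 0.4], [0.3, -0.0]]
tray top [([359.3, 208.7], 0.77)]
tray side [([244.1, 326.6], 0.8), ([221.6, 179.2], 0.43)]
  tri [ 0.4831 -0.3363 -0.0157] [[-0.0, -0.5], [-0.6, 0.1]]
bearing_cup top [([263.9, 227.7], 0.52)]
bearing_cup side [([211.3, 237.9], 0.76), ([271.4, 180.9], 0.42)]
  tri [ 0.4229 -0.0097 -0.0071] [[0.0, 0.5], [0.5, -0.1]]
```

```bash
python3 - <<'E'
import cv2
t=cv2.imread('pics/top0.png');s=cv2.imread('pics/side0.png')
a=cv2.resize(t[120:290,110:310],(800,680//1))[:600]
cv2.imwrite('pics/t1.png',cv2.resize(t[130:280,110:310],(800,600),interpolation=cv2.INTER_CUBIC))
cv2.imwrite('pics/s1.png',cv2.resize(s[130:250,180:340],(800,600),interpolation=cv2.INTER_CUBIC))
E
```

```text
(no output)
```

View pics/t1.png

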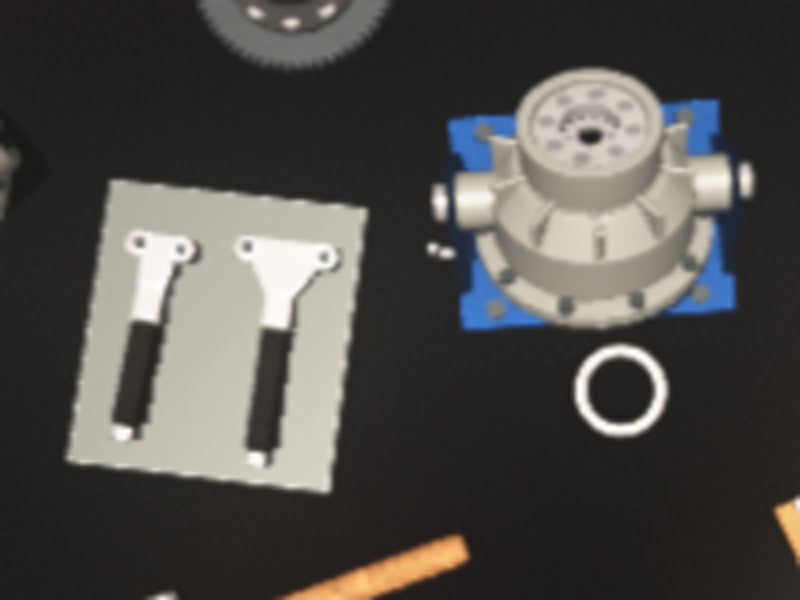

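View pics/s1.png

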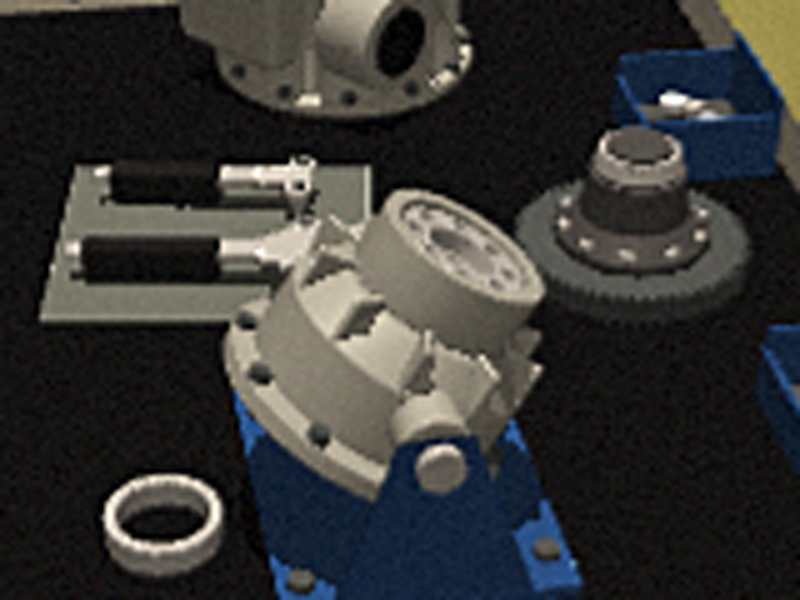

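The top view shows the mat left of the housing, with the large spanner's pin discs at about px (171,192) and (192,194) and its handle pointing toward the robot. The ring face is at about px (257,162). Since the tool can't tilt, I'll pitch the spanner in the fingers by lifting the grip while the pins rest on the mat. Next I'll refine the poses.

```bash
cat > ring.py <<'E'
from h import *
from scipy.optimize import minimize
def smp(im,uv): return cv2.remap(im,uv[:,:1].astype(np.float32),uv[:,1:].astype(np.float32),cv2.INTER_CUBIC).ravel()
def frame(x,y,yaw):
    B=R.from_euler('z',yaw)*R.from_euler('y',np.pi/6); c=np.array([x,y,0])+R.from_euler('z',yaw).apply([.037,0,.180]); return B,c
def fit(P,x0):
    G=[cv2.GaussianBlur(p['image'].mean(2).astype(np.float32),(0,0),.8) for p in P]
    def pts(r,a): return np.stack([r*np.cos(a),r*np.sin(a),0*a],1)
    def cost(v,full=False):
        B,c=frame(*v[:3]); k=np.arange(8)*np.pi/4; s=[]
        for p,g in zip(P,G):
            f=lambda q:smp(g,proj(p,B.apply(q)+c))
            h=f(pts(.032,k+v[3])); m=f(pts(.032,k+v[3]+np.pi/8)); 
            s.append((h-m).mean())
        return np.array(s) if full else sum(s)
    best=None
    for yw in np.radians([-9,-6,-3,0,3,6,9]):
      for ph in np.radians(np.arange(-22.5,22,7.5)):
        B,c=frame(0,0,yw); v=np.r_[x0[:2]-c[:2],yw,ph]
        r=minimize(cost,v,method='Nelder-Mead',options=dict(initial_simplex=np.vstack([v]+[v+d for d in np.diag([.004,.004,.04,.1])])))
        B,c=frame(*r.x[:3])
        if best is None or r.fun<best[0]: best=(r.fun,r.x,c)
    return best,cost
if __name__=='__main__':
    P=[capture('top'),capture('side')]
    for Q in (P,P[:1],P[1:]):
        b,cost=fit(Q,np.array([.607,.012])); print(b[0],b[1][:2].round(4),np.degrees(b[1][2:]).round(1),b[2].round(4),cost(b[1],True))
    b,cost=fit(P,np.array([.607,.012])); B,c=frame(*b[1][:3]); k=np.arange(8)*np.pi/4+b[1][3]
    out=[]
    for p,(u,v) in zip(P,[(235,140),(250,160)]):
        im=cv2.resize(p['image'][v:v+50,u:u+50],(400,400),interpolation=cv2.INTER_CUBIC)
        for q in proj(p,B.apply(np.stack([.032*np.cos(k),.032*np.sin(k),0*k],1))+c): cv2.circle(im,tuple(int(z) for z in ((q-[u,v]+.5)*8)),3,(0,0,255),1)
        out.append(im)
    cv2.imwrite('pics/ringfit.png',np.hstack(out))
    p=P[0]; f=lambda a,z:onz(p,(a[0]/4+110-.4,a[1]/4+130-.4),z)
    M=[f(a,.003) for a in((110,180),(367,208),(330,492),(67,460))]; mc=np.mean(M,0); e=M[0]-M[3]+M[1]-M[2]
    print('mat',mc.round(4),np.degrees(np.arctan2(e[1],e[0])))
    L,Rr=f((247,246),.029),f((328,256),.029); d=L-Rr; print('pins',L.round(4),Rr.round(4),np.linalg.norm(d),'yaw',np.degrees(np.arctan2(-d[0],d[1])))
    o=(L+Rr)/2; t=f((257,460),.020); d=o-t; print('org',o.round(4),'end',t.round(4),'yaw',np.degrees(np.arctan2(d[1],d[0])),np.linalg.norm(d[:2]))
    Bc=[f(a,.008) for a in((448,120),(718,100),(737,307),(462,328))]; e=Bc[0]-Bc[3]+Bc[1]-Bc[2]; print('base',np.mean(Bc,0),np.degrees(np.arctan2(e[1],e[0])))
E
python3 ring.py
```

```text
-66.8089370727539 [0.5742 0.0089] [  2.8 -12.5] [0.6112 0.0108 0.18  ] [-35.348114 -31.460823]
-35.68960189819336 [0.5747 0.0097] [ 1.7 33.4] [0.6117 0.0108 0.18  ] [-35.6896]
-31.862085342407227 [0.5737 0.0094] [  2.  -11.9] [0.6107 0.0107 0.18  ] [-31.862085]
mat [0.4812 0.3232 0.003 ] -7.683834120078498
pins [0.5506 0.2939 0.029 ] [0.5407 0.2269 0.029 ] 0.06774589859333872 yaw -8.427876937498958
org [0.5456 0.2604 0.029 ] end [0.3751 0.2868 0.02  ] yaw -8.804648895389436 0.17258100808925206
base [0.57508794 0.00850292 0.008     ] 3.0527204807551325
```

View pics/ringfit.png

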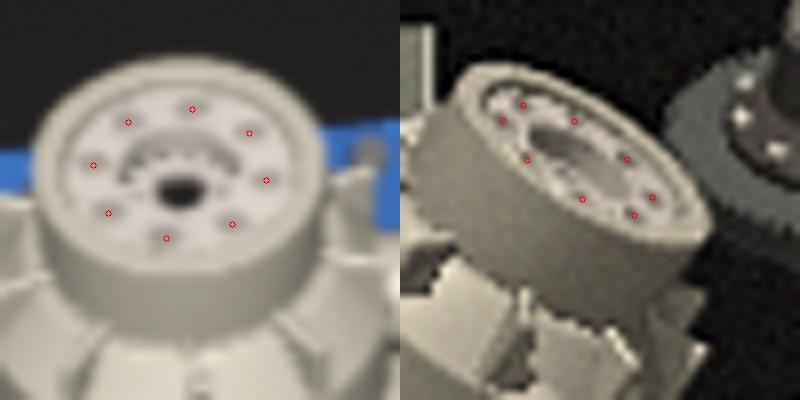

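The fit (red dots on the holes) matches both views. The ring face is at (0.611, 0.011, 0.180), the housing yaw is about 2.5° and the hole phase is -12°. The spanner is at (0.546, 0.260) with yaw -8.6°. Because the tool stays vertical, I'll use two bites so the spanner never has to roll much.

```bash
cat > go.py <<'E'
import sys; from h import *
# go.py x y z heading(deg of spanner x = -tool x): units after turning first; tool assumed vertical
x,y,z,hd=map(float,sys.argv[1:5]); s=observe(); T=R.from_rotvec(s['tool_rot']).as_matrix()
h=np.degrees(np.arctan2(-T[1,0],-T[0,0])); d=np.array([x,y,z])-s['position']
c,sn=np.cos(np.radians(hd)),np.sin(np.radians(hd))
print('t',s['time_s'],'pos',np.round(s['position'],4),'head',round(h,2),'tilt',T[:,2].round(3),'F',np.round(s['contact_force'],1),'w',round(s['width'],4),'ff',round(s['finger_force'],1))
print('turn total',round((h-hd)/60,3),'slide total',np.round(np.array([-(d[0]*c+d[1]*sn),-d[0]*sn+d[1]*c,-d[2]])/.075,3))
E
python3 go.py .4368 .2768 .12 -8.6
```

```text
t 1.0 pos [0.149  0.607  0.2397] head -13.8 tilt [ 0.  0. -1.] F [-0.6 -0.3 -0.4] w 0.0878 ff 0.0
turn total -0.087 slide total [-4.452 -3.779  1.595]
```

```bash
python3 -m jog '{"slide":[[0,0,0],[-0.37,-0.315,0.1],[-0.37,-0.315,0.1],[-0.37,-0.315,0.1],[-0.37,-0.315,0.1],[-0.37,-0.315,0.1],[-0.37,-0.315,0.1],[-0.37,-0.315,0.1]],"turn":[-0.087,0,0,0,0,0,0,0],"gripper":[0.25,0.25,0.25,0.25,0.25,0.25,0.25,0.25]}' 
python3 -m jog '{"slide":[[-0.37,-0.315,0.15],[-0.37,-0.315,0.15],[-0.37,-0.315,0.15],[-0.37,-0.315,0.15],[-0.37,-0.315,0.15],[0,0,0],[0,0,0]],"turn":[0,0,0,0,0,0,0],"gripper":[0.25,0.25,0.25,0.25,0.25,0.25,0.25]}'
python3 go.py .4368 .2768 .024 -8.6
python3 - <<'E'
from h import *
P=[capture('top'),capture('side')]
cv2.imwrite('pics/a.png',np.hstack([cv2.resize(p['image'][v:v+120,u:u+80],(400,600),interpolation=cv2.INTER_CUBIC) for p,u,v in((P[0],140,160),(P[1],180,100))]))
E
```

```text
time_s: 1.67
position: [0.3174, 0.4131, 0.1871]
tool_rot: [0.235, 3.132, 0.001]
contact_force: [0.2, 0.4, -0.2]
width: 0.0658
finger_force: 0.0
time_s: 2.25
position: [0.4372, 0.2748, 0.1304]
tool_rot: [-0.242, -3.132, 0.002]
contact_force: [-0.0, 0.2, 0.4]
width: 0.0659
finger_force: 0.0
t 2.25 pos [0.4372 0.2748 0.1304] head -8.85 tilt [-0.    -0.001 -1.   ] F [-0.   0.2  0.4] w 0.0659 ff 0.0
turn total -0.004 slide total [0.009 0.026 1.419]
```

View pics/a.png

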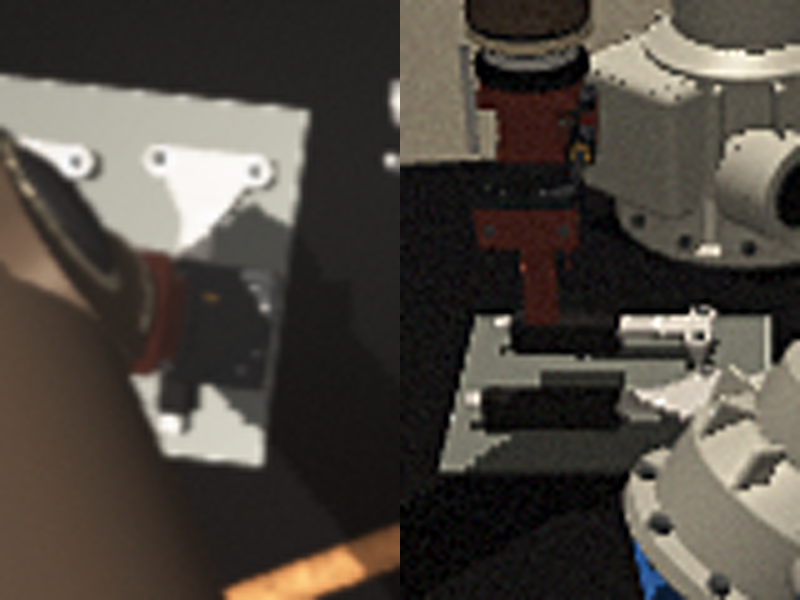

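Gripper is centered over the handle, and the pin discs at px (172,192) and (191,194) agree with the earlier fix. Descending and gripping lightly.

```bash
python3 -m jog '{"slide":[[0,0.026,0.4],[0,0,0.4],[0,0,0.4],[0,0,0.23],[0,0,0],[0,0,0],[0,0,0]],"turn":[0,0,0,0,0,0,0],"gripper":[0.25,0.25,0.25,0.25,0.25,1,1]}' 8
python3 -m jog '{"slide":[[0,0,0],[0,0,0],[0,0,0],[0,0,0]],"turn":[0,0,0,0],"gripper":[1,1,1,1]}' 8
python3 go.py .4368 .2768 .023 -8.6
```

```text
time_s: 2.93
position: [0.4359, 0.2803, 0.0242]
tool_rot: [0.232, 3.133, 0.001]
contact_force: [0.4, -0.3, 0.1]
width: 0.056
finger_force: 0.0
time_s: 3.27
position: [0.4365, 0.2791, 0.0241]
tool_rot: [0.235, 3.132, 0.001]
contact_force: [-0.1, -0.6, -0.7]
width: 0.0294
finger_force: 0.0
t 3.2667 pos [0.4365 0.2791 0.0241] head -8.57 tilt [ 0.001  0.001 -1.   ] F [-0.1 -0.6 -0.7] w 0.0294 ff 0.0
turn total 0.0 slide total [-0.009 -0.03   0.015]
```

```bash
python3 -m jog '{"slide":[[0,-0.03,0],[0,0,0],[0,0,0],[0,0,0],[0,0,0]],"turn":[0,0,0,0,0],"gripper":[1,1,1,1,1]}' 8
python3 -m jog '{"slide":[[-0.032,0,-0.127],[-0.044,0,-0.123],[-0.053,0,-0.119],[-0.064,0,-0.113],[-0.073,0,-0.108],[-0.075,0,-0.092],[0,0,0]],"turn":[0,0,0,0,0,0,0],"gripper":[1,1,1,1,1,1,1]}' 8
python3 go.py .4368 .2768 .023 -8.6
python3 - <<'E'
from h import *
P=[capture('top'),capture('side')]
cv2.imwrite('pics/b.png',np.hstack([cv2.resize(p['image'][v:v+120,u:u+80],(400,600),interpolation=cv2.INTER_CUBIC) for p,u,v in((P[0],140,160),(P[1],180,100))]))
E
```

```text
time_s: 3.68
position: [0.436, 0.2764, 0.0239]
tool_rot: [-0.235, -3.133, 0.0]
contact_force: [-1.9, -1.0, 6.5]
width: 0.0219
finger_force: 8.0
time_s: 4.27
position: [0.4637, 0.273, 0.0767]
tool_rot: [0.237, 3.13, 0.003]
contact_force: [0.2, -0.6, -0.0]
width: 0.0223
finger_force: 8.0
t 4.2667 pos [0.4637 0.273  0.0767] head -8.65 tilt [ 0.003  0.002 -1.   ] F [ 0.2 -0.6 -0. ] w 0.0223 ff 8.0
turn total -0.001 slide total [ 0.362 -0.003  0.716]
```

View pics/b.png

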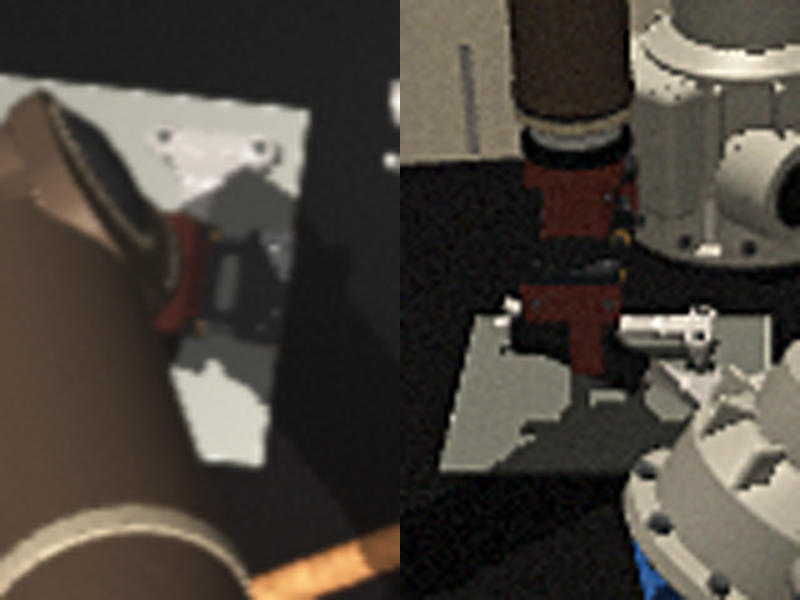

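The spanner pitched about its pins as planned (discs at about px (172,187) and (193,189)). Now I'll lock the grip, lift, and carry it over the ring.

```bash
python3 -m jog '{"slide":[[0,0,0],[0,0,0],[0,0,-0.1],[0,0,-0.3],[0,0,-0.45],[0,0,-0.5],[0,0,-0.5],[0,0,-0.5]],"turn":[0,0,0,0,0,0,0,0],"gripper":[1,1,1,1,1,1,1,1]}' 60
python3 -m jog '{"slide":[[0,0,-0.5],[0,0,-0.3],[0,0,-0.2],[0,0,0]],"turn":[0,0,0,0],"gripper":[1,1,1,1]}' 60
python3 go.py .553 .024 .33 -8
```

```text
time_s: 5.03
position: [0.4598, 0.2723, 0.2522]
tool_rot: [-0.234, -3.13, 0.003]
contact_force: [0.3, 0.6, -4.2]
width: 0.0217
finger_force: 60.0
time_s: 5.37
position: [0.4615, 0.2734, 0.3292]
tool_rot: [0.234, 3.13, 0.005]
contact_force: [0.9, -0.1, -4.2]
width: 0.0218
finger_force: 60.0
t 5.3667 pos [0.4615 0.2734 0.3292] head -8.56 tilt [ 0.003  0.003 -1.   ] F [ 0.9 -0.1 -4.2] w 0.0218 ff 60.0
turn total -0.009 slide total [-1.671 -3.123 -0.011]
```

```bash
python3 -m jog '{"slide":[[-0.2,-0.38,0],[-0.21,-0.4,0],[-0.21,-0.4,0],[-0.21,-0.4,0],[-0.21,-0.4,0],[-0.21,-0.4,0],[-0.21,-0.4,0],[-0.21,-0.34,0]],"turn":[-0.009,0,0,0,0,0,0,0],"gripper":[1,1,1,1,1,1,1,1]}'
python3 -m jog '{"slide":[[0,0,0],[0,0,0],[0,0,0]],"turn":[0,0,0],"gripper":[1,1,1]}'
python3 go.py .553 .024 .295 -8
python3 - <<'E'
from h import *
P=[capture('top'),capture('side')]; np.save('last.npy',np.array(P,dtype=object),allow_pickle=True)
for p in P: print([(np.round(q['point'],1),round(q['p'],2)) for q in tip_of(p,'spanner')[:2]])
cv2.imwrite('pics/c.png',np.hstack([cv2.resize(p['image'][v:v+100,u:u+66],(396,600),interpolation=cv2.INTER_CUBIC) for p,u,v in((P[0],225,130),(P[1],245,95))]))
E
```

```text
time_s: 6.03
position: [0.5511, 0.0212, 0.3241]
tool_rot: [-0.221, -3.13, 0.002]
contact_force: [-0.4, 0.4, -3.8]
width: 0.0218
finger_force: 60.0
time_s: 6.28
position: [0.5512, 0.0242, 0.3243]
tool_rot: [-0.22, -3.13, 0.0]
contact_force: [-0.1, 1.0, -3.5]
width: 0.0214
finger_force: 60.0
t 6.2833 pos [0.5512 0.0242 0.3243] head -8.03 tilt [-0.004  0.    -1.   ] F [-0.1  1.  -3.5] w 0.0214 ff 60.0
turn total -0.0 slide total [-0.024  0.001  0.391]
[]
[(array([281.5, 155.5]), 0.57)]
```

View pics/c.png

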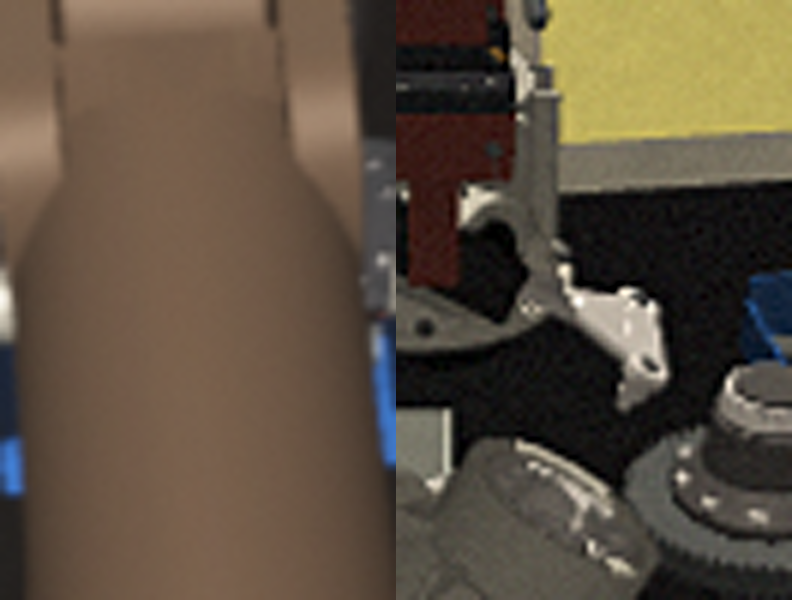

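The top camera is blocked by the arm. The side view shows the head with the near disc at px (287,155), the far disc at (285,144) and the near pin tip at (283,162). I'll fit the in-hand pose from these.

```bash
cat > hand.py <<'E'
from h import *
from scipy.optimize import least_squares
def pose(v,s):  # v: gx, alpha, (dy) -> origin,Rot of spanner
    T=R.from_rotvec(s['tool_rot']); S=T*R.from_matrix(np.diag([-1,1,-1]))*R.from_euler('y',v[1])
    g=np.array(s['position'])+T.apply([0,0,-.002]); return g-S.apply([v[0],0,.013]),S
if __name__=='__main__':
    p=capture('side'); s=observe()
    M=np.array([[0,-.032,.016],[0,.032,.016],[0,-.032,-.010]])
    U=np.array([[(650-396)/6+245,362/6+95],[(638-396)/6+245,297/6+95],[(624-396)/6+245,407/6+95]])-.4
    def f(v): o,S=pose(v,s); return (proj(p,S.apply(M)+o)-U).ravel()
    r=least_squares(f,[-.11,.5]); o,S=pose(r.x,s); print(r.x,np.degrees(r.x[1]),r.fun.round(1),o.round(4))
    f3=lambda w:(proj(p,S.apply(M)+o+w[:3])-U).ravel()
    r=least_squares(lambda w:np.r_[f3(w),300*w],[0,0,0]); print(r.x,r.fun[:6].round(1))
E
python3 hand.py
```

```text
[-0.11081841  0.50877293] 29.15054176510702 [ 0.2  0.1  0.5  0.  -0.5 -0.2] [0.6415 0.0123 0.2624]
[-5.14625794e-05 -3.17021331e-05 -8.66824055e-05] [ 0.1  0.1  0.5  0.  -0.6 -0.2]
```

```bash
cat > tgt.py <<'E'
import sys; from hand import *
# tgt.py h heading alpha_deg [dx dy ring corrections mm] : slides to put spanner origin at ring+h*n (turn first)
h,hd,al=map(float,sys.argv[1:4]); dx,dy=map(float,sys.argv[4:6]) if len(sys.argv)>4 else (0,0)
s=observe(); n=R.from_euler('z',np.radians(2.5)).apply([.5,0,.8660]); ring=np.array([.611+dx/1000,.0108+dy/1000,.180])
T=R.from_rotvec(s['tool_rot']).as_matrix(); hh=np.degrees(np.arctan2(-T[1,0],-T[0,0]))
o,S=pose((-.1108,np.radians(al)),s); dT=R.from_euler('z',np.radians(hd-hh)); 
g=np.array(s['position']); o2=g+dT.apply(o-g); d=ring+h*n-o2; Rt=dT.as_matrix()@T
e=o-ring; print('t',round(s['time_s'],2),'head',hh.round(2),'org-ring along n',(e@n).round(4),'perp',(e-n*(e@n)).round(4),'F',np.round(s['contact_force'],1))
print('turn',round((hh-hd)/60,3),'slide',(Rt.T@d/.075).round(3),'-n unit 10mm:',(Rt.T@(-n*.01)/.075).round(3))
E
python3 tgt.py .025 -11.3 29.2; python3 - <<'E'
E
```

```text
t 6.53 head -7.93 org-ring along n 0.0865 perp [-0.0128 -0.0004  0.0074] F [-0.6  0.1 -4. ]
turn 0.056 slide [0.234 0.012 0.809] -n unit 10mm: [ 0.065 -0.016  0.116]
```

```bash
python3 -m jog '{"slide":[[0,0,0],[0.06,0.004,0.2],[0.06,0.004,0.2],[0.06,0.004,0.2],[0.054,0,0.209],[0,0,0],[0,0,0]],"turn":[0.056,0,0,0,0,0,0],"gripper":[1,1,1,1,1,1,1]}'
python3 tgt.py .014 -11.3 29.2
python3 - <<'E'
from h import *
P=[capture('top'),capture('side')]
cv2.imwrite('pics/d.png',np.hstack([cv2.resize(p['image'][v:v+60,u:u+40],(400,600),interpolation=cv2.INTER_CUBIC) for p,u,v in((P[0],235,130),(P[1],255,140))]))
E
```

```text
time_s: 7.12
position: [0.5349, 0.0284, 0.2652]
tool_rot: [-0.31, -3.125, 0.0]
contact_force: [0.8, -0.5, -4.0]
width: 0.0211
finger_force: 60.0
t 7.12 head -11.34 org-ring along n 0.025 perp [-0.0001 -0.0007  0.0001] F [ 0.8 -0.5 -4. ]
turn -0.001 slide [ 0.072 -0.009  0.128] -n unit 10mm: [ 0.065 -0.016  0.116]
```

View pics/d.png

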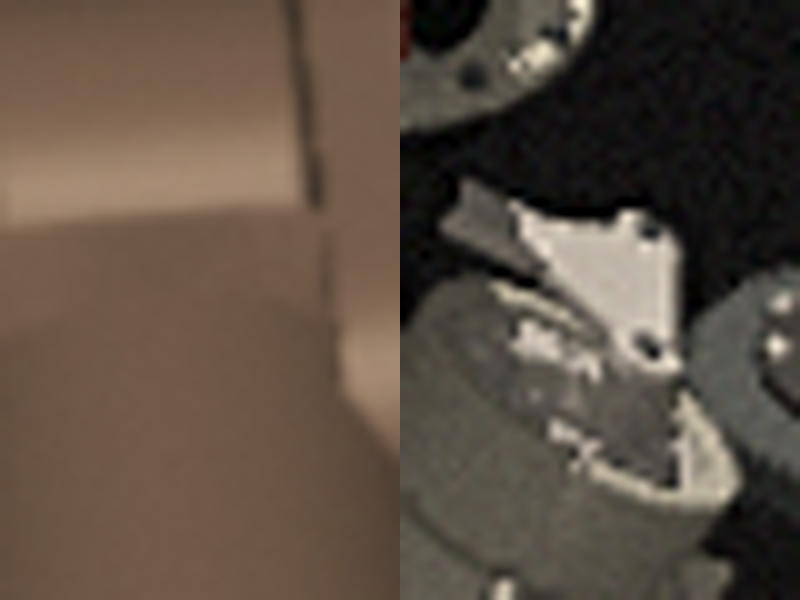

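The side view shows the head square above the bore, with the discs at about px (280,163) and (280,174). Moving in along the ring axis.

```bash
python3 -m jog '{"slide":[[0.036,-0.004,0.064],[0.036,-0.004,0.064],[0,0,0],[0,0,0]],"turn":[0,0,0,0],"gripper":[1,1,1,1]}'
python3 -m jog '{"slide":[[0.013,-0.003,0.023],[0.013,-0.003,0.023],[0,0,0]],"turn":[0,0,0],"gripper":[1,1,1]}'
python3 tgt.py .010 -11.3 29.2
python3 -m jog '{"slide":[[0.013,-0.003,0.023],[0,0,0]],"turn":[0,0],"gripper":[1,1]}'
python3 tgt.py .008 -11.3 29.2
```

```text
time_s: 7.55
position: [0.5296, 0.0283, 0.2556]
tool_rot: [-0.312, -3.126, -0.0]
contact_force: [-0.1, 0.9, -4.5]
width: 0.0218
finger_force: 60.0
time_s: 7.8
position: [0.5276, 0.0282, 0.252]
tool_rot: [-0.312, -3.126, 0.0]
contact_force: [0.1, 0.3, -4.3]
width: 0.0216
finger_force: 60.0
t 7.8 head -11.4 org-ring along n 0.01 perp [ 0.0002 -0.0007 -0.0001] F [ 0.1  0.3 -4.3]
turn -0.002 slide [ 0.005  0.007 -0.001] -n unit 10mm: [ 0.065 -0.016  0.115]
time_s: 7.97
position: [0.5267, 0.0281, 0.2504]
tool_rot: [-0.312, -3.126, 0.0]
contact_force: [-0.5, 0.1, -5.6]
width: 0.0217
finger_force: 60.0
t 7.97 head -11.41 org-ring along n 0.0081 perp [ 0.0002 -0.0007 -0.0001] F [-0.5  0.1 -5.6]
turn -0.002 slide [0.005 0.007 0.   ] -n unit 10mm: [ 0.065 -0.016  0.115]
```

```bash
for i in 1; do python3 -m jog '{"slide":[[0.013,-0.003,0.023],[0,0,0]],"turn":[0,0],"gripper":[1,1]}' | grep -E "pos|contact"; done
python3 -m jog '{"slide":[[0.013,-0.003,0.023],[0,0,0]],"turn":[0,0],"gripper":[1,1]}'| grep -E "pos|contact"
python3 tgt.py .004 -11.3 29.2
```

```text
position: [0.5257, 0.0281, 0.2486]
contact_force: [0.1, -0.2, -4.2]
position: [0.525, 0.0281, 0.2471]
contact_force: [1.3, -0.3, -2.5]
t 8.3 head -11.4 org-ring along n 0.0046 perp [ 0.0003 -0.0006 -0.0002] F [ 1.3 -0.3 -2.5]
turn -0.002 slide [0.01  0.005 0.004] -n unit 10mm: [ 0.065 -0.016  0.115]
```

Pins are in to about the expected depth, with first contact at 4.5 mm. Easing the grip so the spanner can seat.

```bash
python3 -m jog '{"slide":[[0,0,0],[0,0,0],[0.013,-0.003,0.023],[0.013,-0.003,0.023],[0,0,0]],"turn":[0,0,0,0,0],"gripper":[1,1,1,1,1]}' 3
python3 -m jog '{"slide":[[0,0,0],[0,0,0],[0,0,0],[0,0,0],[0,0,0],[0,0,0]],"turn":[0,0,0,0,0,0],"gripper":[0.62,0.62,0.62,0.62,0.62,0.62]}' 3
python3 tgt.py .0 -11.3 29.2
python3 - <<'E'
from h import *
P=[capture('top'),capture('side')]
print([(np.round(q['point'],1),round(q['p'],2)) for q in tip_of(P[1],'spanner')[:2]])
cv2.imwrite('pics/e.png',cv2.resize(P[1]['image'][130:190,240:310],(700,600),interpolation=cv2.INTER_CUBIC))
E
```

```text
time_s: 8.72
position: [0.5227, 0.0284, 0.2435]
tool_rot: [-0.311, -3.126, -0.0]
contact_force: [0.5, -0.9, -0.5]
width: 0.0226
finger_force: 3.0
time_s: 9.22
position: [0.5229, 0.0282, 0.2438]
tool_rot: [0.312, 3.126, 0.0]
contact_force: [0.9, -0.6, 1.2]
width: 0.0334
finger_force: 0.0
t 9.22 head -11.4 org-ring along n 0.0006 perp [ 0.0002 -0.0005 -0.0001] F [ 0.9 -0.6  1.2]
turn -0.002 slide [0.008 0.003 0.005] -n unit 10mm: [ 0.065 -0.016  0.115]
[(array([210.3, 237.5]), 0.41), (array([223.1, 338.1]), 0.27)]
```

View pics/e.png

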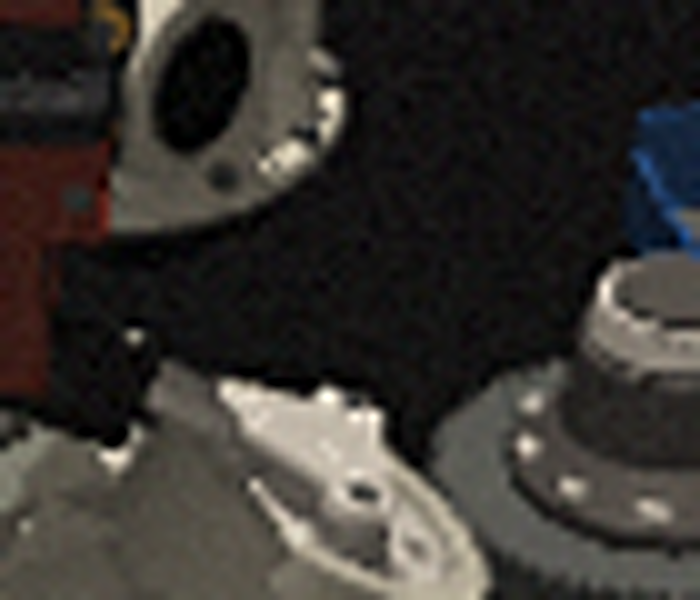

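The head looks seated: near disc at px (276,179), far disc at about (277,171). Checking this against the seated model.

```bash
python3 - <<'E'
from h import *
p=capture('side'); 
B=R.from_euler('z',np.radians(2.5))*R.from_euler('y',np.pi/6)
U=np.array([362/10+240,490/10+130])-.45
for ph in(-15,-12,-9):
  for tilt in (0,3.5):
    for h in(0,.004):
        S=B*R.from_euler('z',np.radians(ph))*R.from_euler('y',np.radians(-tilt)); X=S.apply([[0,-.032,.016],[0,.032,.016]])+np.array([.611,.0108,.18])+B.apply([0,0,h])
        print(ph,tilt,h,proj(p,X).round(1).tolist(),U)
E
```

```text
-15 0 0 [[274.6, 179.9], [274.5, 170.7]] [275.75 178.55]
-15 0 0.004 [[275.4, 178.8], [275.2, 169.7]] [275.75 178.55]
-15 3.5 0 [[274.3, 179.7], [274.2, 170.6]] [275.75 178.55]
-15 3.5 0.004 [[275.1, 178.6], [274.9, 169.5]] [275.75 178.55]
-12 0 0 [[275.1, 180.1], [274.0, 170.5]] [275.75 178.55]
-12 0 0.004 [[275.9, 179.1], [274.7, 169.4]] [275.75 178.55]
-12 3.5 0 [[274.9, 180.0], [273.7, 170.3]] [275.75 178.55]
-12 3.5 0.004 [[275.6, 178.9], [274.4, 169.3]] [275.75 178.55]
-9 0 0 [[275.7, 180.4], [273.5, 170.2]] [275.75 178.55]
-9 0 0.004 [[276.4, 179.3], [274.2, 169.2]] [275.75 178.55]
-9 3.5 0 [[275.4, 180.3], [273.2, 170.1]] [275.75 178.55]
-9 3.5 0.004 [[276.1, 179.2], [273.9, 169.0]] [275.75 178.55]
```

The near disc sits about 1 px (around 4 mm) high, so it may not be fully seated. I'll press on the head plate with closed fingertips.

```bash
python3 -m jog '{"slide":[[0,0,-0.3],[0,0,-0.4],[0,0,-0.3],[-0.3,0,0],[-0.4,0,0],[-0.5,0,0],[0,0,0],[0,0,0]],"turn":[0,0,0,0,0,0,0,0],"gripper":[0.62,0.62,0.62,0.8,1,1,1,1]}' 10
python3 go.py .612 .0112 .222 -11.4
```

```text
time_s: 10.08
position: [0.6119, 0.0099, 0.3172]
tool_rot: [-0.313, -3.124, 0.002]
contact_force: [-0.1, -0.2, -0.7]
width: 0.0033
finger_force: 0.0
t 10.0833 pos [0.6119 0.0099 0.3172] head -11.45 tilt [-0.002 -0.001 -1.   ] F [-0.1 -0.2 -0.7] w 0.0033 ff 0.0
turn total -0.001 slide total [0.002 0.017 1.269]
```

```bash
python3 -m jog '{"slide":[[0,0.01,0.4],[0,0,0.4],[0,0,0.35],[0,0,0.06],[0,0,0]],"turn":[0,0,0,0,0],"gripper":[1,1,1,1,1]}' | grep -E "pos|contact"
for i in 1; do python3 -m jog '{"slide":[[0,0,0.04],[0,0,0]],"turn":[0,0],"gripper":[1,1]}' | grep -E "pos|contact"; 
python3 -m jog '{"slide":[[0,0,0.04],[0,0,0]],"turn":[0,0],"gripper":[1,1]}' | grep -E "pos|contact"; done
```

```text
position: [0.6097, 0.0114, 0.227]
contact_force: [0.2, -0.0, -0.7]
position: [0.6118, 0.0113, 0.2266]
contact_force: [0.1, -0.9, 0.2]
position: [0.6116, 0.0112, 0.2228]
contact_force: [-0.1, 0.4, -0.1]
```

```bash

python3 -m jog '{"slide":[[0,0,0.04],[0,0,0]],"turn":[0,0],"gripper":[1,1]}' | grep -E "pos|contact"
python3 -m jog '{"slide":[[0,0,0.03],[0,0,0]],"turn":[0,0],"gripper":[1,1]}' | grep -E "pos|contact"
python3 -m jog '{"slide":[[0,0,0.03],[0,0,0]],"turn":[0,0],"gripper":[1,1]}' | grep -E "pos|contact"
```

```text
position: [0.6121, 0.0112, 0.2203]
contact_force: [-1.2, -0.8, 7.0]
position: [0.613, 0.0111, 0.2194]
contact_force: [0.8, 0.4, 11.5]
position: [0.6133, 0.0111, 0.2188]
contact_force: [-4.3, 0.8, 24.2]
```

Pressed to 24 N, with the contact height matching a fully seated head. Going back to straddle the handle and computing the arc for the first bite.

```bash
cat > arc.py <<'E'
import sys; from h import *
# arc.py rowdeg phi0 phi1 ... : rows for TCP on grip along ring turn
B=R.from_euler('z',np.radians(2.5))*R.from_euler('y',np.pi/6); ring=np.array([.611,.0108,.18])
def wp(ph,gx=-.110,gz=.013):
    g=ring+(B*R.from_euler('z',np.radians(ph))).apply([gx,0,gz])+[0,0,.002]; hd=np.degrees(np.arctan2(np.sin(np.radians(ph)),.866*np.cos(np.radians(ph))))+2.5
    return g,hd
def step(g0,h0,g1,h1):
    # turn and slide in one row: slide along axes before turning (small)
    d=g1-g0; c,s=np.cos(np.radians(h0)),np.sin(np.radians(h0)); return [float(v) for v in (np.array([-(d[0]*c+d[1]*s),-d[0]*s+d[1]*c,-d[2]])/.075).round(3)],round(float(h0-h1)/60,3)
if __name__=='__main__':
    s=observe(); T=R.from_rotvec(s['tool_rot']).as_matrix(); g0=np.array(s['position']); h0=np.degrees(np.arctan2(-T[1,0],-T[0,0]))
    print('t',round(s['time_s'],2),'pos',g0.round(4),'hd',h0.round(2),'F',np.round(s['contact_force'],1),'w',round(s['width'],4))
    for ph in map(float,sys.argv[1:]):
        g1,h1=wp(ph); print(ph,g1.round(4),round(h1,1),*step(g0,h0,g1,h1)); g0,h0=g1,h1
E
python3 -m jog '{"slide":[[0,0,-0.4],[0,0,-0.5],[0,0,-0.4],[0.3,0,0],[0.5,0,0],[0.4,0,0],[0,0,0]],"turn":[0,0,0,0,0,0,0],"gripper":[1,1,0.9,0.6,0.6,0.6,0.6]}' 10
python3 arc.py -12 -17 -22 -27 -32 -37
```

```text
time_s: 11.92
position: [0.5187, 0.0298, 0.3124]
tool_rot: [-0.31, -3.124, -0.002]
contact_force: [0.2, -0.1, 0.4]
width: 0.0302
finger_force: 0.0
t 11.92 pos [0.5187 0.0298 0.3124] hd -11.33 F [ 0.2 -0.1  0.4] w 0.0302
-12.0 [0.5234 0.0299 0.2471] -11.3 [-0.061, 0.013, 0.871] -0.001
-17.0 [0.5251 0.0392 0.2459] -16.9 [0.003, 0.127, 0.016] 0.094
-22.0 [0.5275 0.0484 0.2443] -22.5 [0.005, 0.126, 0.021] 0.093
-27.0 [0.5305 0.0573 0.2423] -28.0 [0.008, 0.125, 0.027] 0.091
-32.0 [0.5342 0.0658 0.2399] -33.3 [0.009, 0.124, 0.032] 0.089
-37.0 [0.5386 0.0739 0.2372] -38.5 [0.011, 0.122, 0.036] 0.087
```

```bash
python3 -m jog '{"slide":[[-0.06,0.013,0.2],[0,0,0.3],[0,0,0.3],[0,0,0.12],[0,0,0]],"turn":[0,0,0,0,0],"gripper":[0.6,0.6,0.6,0.6,0.6]}'
python3 -m jog '{"slide":[[0.002,0.064,0.008],[0.002,0.064,0.008],[0.002,0.064,0.01],[0.002,0.064,0.01],[0,0,0]],"turn":[0.047,0.047,0.047,0.047,0],"gripper":[0.6,0.6,0.6,0.6,0.6]}'
python3 arc.py -27 -32 -37
```

```text
time_s: 12.33
position: [0.5267, 0.0289, 0.2411]
tool_rot: [-0.312, -3.123, 0.002]
contact_force: [-0.6, 0.5, 0.3]
width: 0.0352
finger_force: 0.0
time_s: 12.75
position: [0.5328, 0.0477, 0.2413]
tool_rot: [0.62, 3.079, -0.0]
contact_force: [-1.6, -1.9, 1.1]
width: 0.0355
finger_force: 1.0
t 12.75 pos [0.5328 0.0477 0.2413] hd -22.79 F [-1.6 -1.9  1.1] w 0.0355
-27.0 [0.5305 0.0573 0.2423] -28.0 [0.078, 0.106, -0.013] 0.086
-32.0 [0.5342 0.0658 0.2399] -33.3 [0.009, 0.124, 0.032] 0.089
-37.0 [0.5386 0.0739 0.2372] -38.5 [0.011, 0.122, 0.036] 0.087
```

```bash
python3 -m jog '{"slide":[[0.004,0.06,0.01],[0.004,0.06,0.01],[0.005,0.062,0.014],[0.005,0.062,0.014],[0.005,0.03,0.008],[0,0,0]],"turn":[0.045,0.045,0.045,0.045,0.02,0],"gripper":[0.6,0.6,0.6,0.6,0.6,0.6]}'
python3 arc.py -37
python3 - <<'E'
from h import *
p=[capture('side'),capture('top')]
cv2.imwrite('pics/f.png',np.hstack([cv2.resize(q['image'][v:v+60,u:u+40],(400,600),interpolation=cv2.INTER_CUBIC) for q,u,v in((p[0],250,140),(p[1],235,130))]))
E
```

```text
time_s: 13.25
position: [0.5411, 0.0662, 0.2368]
tool_rot: [0.935, 2.997, 0.0]
contact_force: [0.2, -3.3, 1.5]
width: 0.0351
finger_force: 1.3
t 13.25 pos [0.5411 0.0662 0.2368] hd -34.64 F [ 0.2 -3.3  1.5] w 0.0351
-37.0 [0.5386 0.0739 0.2372] -38.5 [0.086, 0.066, -0.005] 0.065
```

View pics/f.png

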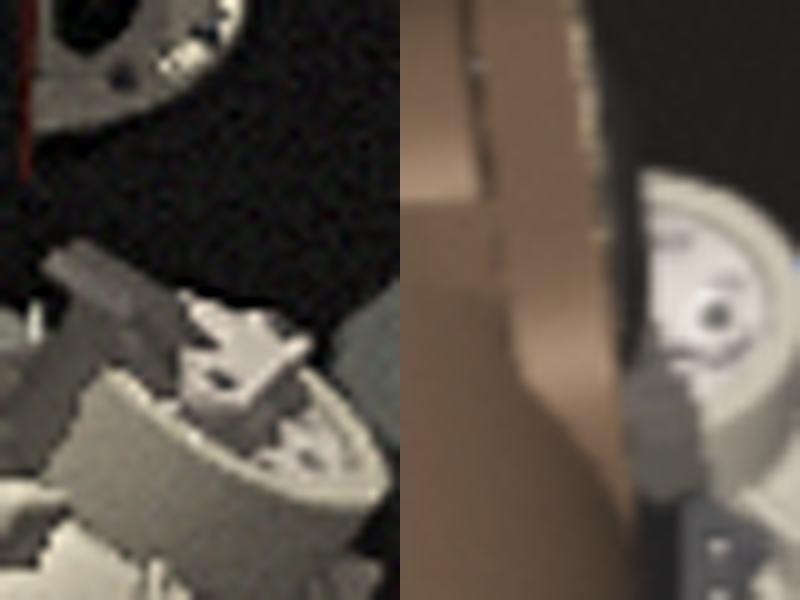

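The spanner turned while in the holes. The near disc is at side px (272.2,177.8) and top px (266.6,161.3). Fitting its seating depth and angle.

```bash
python3 - <<'E'
from h import *
from scipy.optimize import least_squares
s,t=capture('side'),capture('top')
X=tri([(s,(271.8,177.4)),(t,(266.2,160.9))]); B=R.from_euler('z',np.radians(2.5))*R.from_euler('y',np.pi/6)
q=B.inv().apply(X-[.611,.0108,.18]); print('near disc in ring frame',q.round(4),'phi',np.degrees(np.arctan2(q[1],q[0])).round(1)+90,np.hypot(q[0],q[1]))
def f(v):
    S=B*R.from_euler('z',v[0]); Y=S.apply([[0,-.032,.016],[0,.032,.016]])+np.array([.611,.0108,.18])+B.apply([0,0,v[1]])
    return np.r_[proj(s,Y).ravel()-[271.8,177.4,277.6,172.4],proj(t,Y[:1]).ravel()-[266.2,160.9]]
r=least_squares(f,[-.6,0],x_scale=[.1,.003]); print(np.degrees(r.x[0]),r.x[1],r.fun.round(1))
for ph in(-25,-30,-35): print(ph,f([np.radians(ph),0]).round(1))
E
```

```text
near disc in ring frame [-0.0176 -0.0259  0.0176] phi -34.2 0.03136701954367812
-34.156566903042105 0.0014499256550127996 [-0.1  0.1  0.2 -0.2  0.2  0.1]
-25 [ 1.2  1.5 -1.5 -0.8  1.  -0.7]
-30 [ 0.3  1.  -0.7 -0.2  0.6 -0. ]
-35 [-0.5  0.4  0.   0.3  0.1  0.6]
```

Seated at φ = -34° with a depth error of about 1.4 mm, so step 1 should be met. Now I'll regrip lightly, raise the handle to restore pitch, and pull out to take a fresh bite.

```bash
python3 -m jog '{"slide":[[0,-0.04,0],[0,0,0],[0,0,0],[0,0,0],[0,0,0],[0,0,0]],"turn":[0,0,0,0,0,0],"gripper":[0.6,1,1,1,1,1]}' 8
python3 -m jog '{"slide":[[-0.01,0,-0.04],[-0.015,0,-0.05],[-0.015,0,-0.05],[-0.015,0,-0.05],[0,0,0]],"turn":[0,0,0,0,0],"gripper":[1,1,1,1,1]}' 8
python3 tgt.py .03 -34.6 29
```

```text
time_s: 13.95
position: [0.5379, 0.0642, 0.2358]
tool_rot: [-0.935, -2.998, 0.001]
contact_force: [-3.4, -0.8, 0.6]
width: 0.0271
finger_force: 7.5
time_s: 14.37
position: [0.5429, 0.0609, 0.2512]
tool_rot: [0.937, 2.996, -0.0]
contact_force: [3.0, -3.3, -5.6]
width: 0.0254
finger_force: 7.6
t 14.37 head -34.73 org-ring along n 0.0104 perp [ 0.0013 -0.0018 -0.0007] F [ 3.  -3.3 -5.6]
turn -0.002 slide [-0.076  0.086 -0.236] -n unit 10mm: [ 0.053 -0.04   0.115]
```

```bash
python3 -m jog '{"slide":[[0,0,0],[0,0,0],[-0.02,0.015,-0.045],[-0.025,0.02,-0.057],[-0.025,0.02,-0.057],[-0.025,0.02,-0.057],[-0.025,0.02,-0.057],[0,0,0]],"turn":[0,0,0,0,0,0,0,0],"gripper":[1,1,1,1,1,1,1,1]}' 20
python3 -m jog '{"slide":[[0,0,-0.1],[0,0,-0.2],[0,0,-0.2],[0,0,0],[0,0,0]],"turn":[0,0,0,0,0],"gripper":[1,1,1,1,1]}' 60
python3 tgt.py .05 16 29
python3 - <<'E'
from h import *
P=[capture('top'),capture('side')]
for p in P: print([(np.round(q['point'],1),round(q['p'],2)) for q in tip_of(p,'spanner')[:2]],[(np.round(q['extent'],1),round(q['p'],2)) for q in spot_in(p,'spanner')[:2]])
E
```

```text
time_s: 15.03
position: [0.5528, 0.0593, 0.2699]
tool_rot: [-0.941, -2.996, 0.007]
contact_force: [0.8, -10.2, -9.7]
width: 0.0225
finger_force: 19.9
time_s: 15.45
position: [0.5533, 0.0633, 0.3085]
tool_rot: [0.935, 2.999, 0.002]
contact_force: [-0.3, 0.6, -3.9]
width: 0.0218
finger_force: 59.4
t 15.45 head -34.64 org-ring along n 0.0651 perp [-0.0156 -0.0003  0.009 ] F [-0.3  0.6 -3.9]
turn -0.844 slide [ 0.337 -0.965  0.293] -n unit 10mm: [0.065 0.015 0.116]
[(array([254.2, 153.4]), 0.66), (array([258.6, 160.7]), 0.38)] [(array([263.8, 151.5, 271.5, 164.2]), 0.4)]
[(array([273.7, 166.3]), 0.75)] [(array([188.6, 162.3, 252.9, 193.8]), 0.71), (array([232. , 122.8, 288.1, 171.4]), 0.68)]
```

```bash
python3 -m jog '{"slide":[[0,0,-0.15],[0,0,-0.15],[0,0,-0.15],[0,0,-0.15],[0,0,-0.1],[0,0,-0.1],[0,0,0],[0,0,0]],"turn":[-0.11,-0.11,-0.11,-0.11,-0.11,-0.11,-0.11,-0.107],"gripper":[1,1,1,1,1,1,1,1]}' 60
python3 -m jog '{"slide":[[0.1,-0.3,0],[0.1,-0.35,0],[0.12,-0.3,0],[0,0,0],[0,0,0]],"turn":[0,0,0,0,0],"gripper":[1,1,1,1,1]}'
python3 tgt.py .05 18 29
cat > ph.py <<'E'
from ring import *
p=capture('side'); g=cv2.GaussianBlur(p['image'].mean(2).astype(np.float32),(0,0),.8); k=np.arange(8)*np.pi/4
B=R.from_euler('z',np.radians(2.5))*R.from_euler('y',np.pi/6)
pts=lambda a:np.stack([.032*np.cos(a),.032*np.sin(a),0*a],1)
sc=[]
for d in np.arange(-22,23,1):
    a=np.radians(d); best=min((smp(g,proj(p,B.apply(pts(k+a))+np.array([.611+dx,.0108,.18+dz])))-smp(g,proj(p,B.apply(pts(k+a+np.pi/8))+np.array([.611+dx,.0108,.18+dz])))).mean() for dx in(-.001,0,.001) for dz in (-.001,0,.001)); sc.append((best.round(1),int(d)))
print(sorted(sc)[:7])
cv2.imwrite('pics/g.png',cv2.resize(p['image'][105:195,225:330],(700,600),interpolation=cv2.INTER_CUBIC))
E
python3 ph.py
```

```text
time_s: 16.42
position: [0.5534, 0.0625, 0.3684]
tool_rot: [-0.499, 3.101, 0.0]
contact_force: [-0.5, 0.3, -4.6]
width: 0.0215
finger_force: 59.4
time_s: 16.83
position: [0.5522, -0.0145, 0.368]
tool_rot: [0.485, -3.103, 0.001]
contact_force: [0.5, 1.4, -4.1]
width: 0.0214
finger_force: 59.4
t 16.83 head 17.75 org-ring along n 0.1219 perp [-0.0334 -0.0003  0.0193] F [ 0.5  1.4 -4.1]
turn -0.004 slide [ 0.036 -0.011  1.088] -n unit 10mm: [0.064 0.018 0.115]
[(np.float32(-11.2), 3), (np.float32(-11.0), 4), (np.float32(-11.0), 5), (np.float32(-10.8), 1), (np.float32(-10.8), 2), (np.float32(-10.7), 7), (np.float32(-10.6), 6)]
```

View pics/g.png

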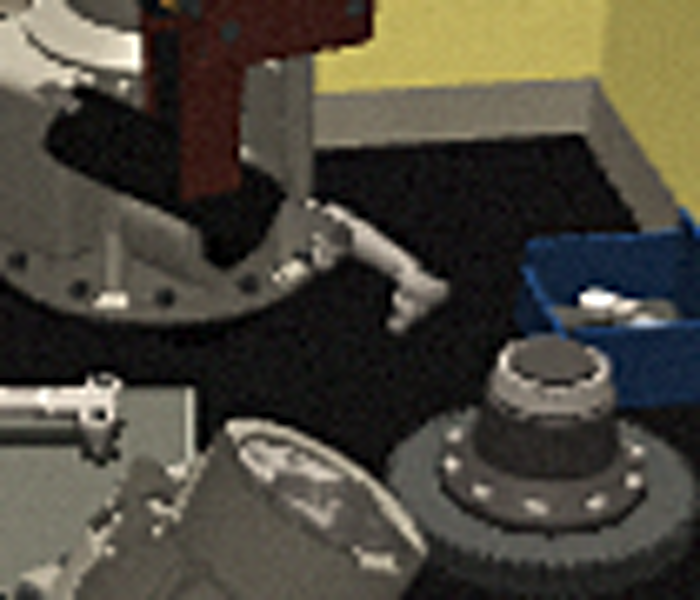

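The shadow spoils the phase fit, so I'll swing the arm aside for a clean look. First I'll check the in-hand pitch from this view, with the near pin tip at px (284.3,153.3).

```bash
python3 - <<'E'
from hand import *
p=capture('side'); s=observe()
M=np.array([[0,-.032,-.010],[0,-.032,0.016],[.0075,-.032,.012],[-.062,0,.016],[-.165,0,.02]])
cr=lambda u:((u-[225,105]+.43)*6.667).round(0).astype(int).tolist()
for gx in(-.107,-.1108,-.115):
  for al in(20,24,28,32):
    o,S=pose((gx,np.radians(al)),s); print(gx,al,cr(proj(p,S.apply(M)+o)))
E
python3 -m jog '{"slide":[[0,0.3,0],[0,0.5,0],[0,0.5,0],[0,0.5,0],[0,0.5,0],[0,0.5,0],[0,0.2,0],[0,0,0]],"turn":[0,0,0,0,0,0,0,0],"gripper":[1,1,1,1,1,1,1,1]}'
python3 ring.py | head -3; sed -i 's#pics/g.png#pics/g2.png#' ph.py; python3 ph.py
```

```text
-0.107 20 [[431, 250], [454, 191], [465, 203], [289, 139], [67, 90]]
-0.107 24 [[421, 267], [448, 208], [458, 221], [287, 146], [71, 80]]
-0.107 28 [[410, 282], [440, 225], [449, 239], [284, 154], [76, 71]]
-0.107 32 [[399, 297], [431, 242], [439, 256], [281, 161], [82, 61]]
-0.1108 20 [[439, 252], [462, 192], [473, 204], [297, 140], [75, 92]]
-0.1108 24 [[429, 268], [455, 210], [465, 223], [295, 148], [80, 83]]
-0.1108 28 [[417, 284], [447, 227], [456, 241], [291, 156], [85, 74]]
-0.1108 32 [[405, 300], [438, 244], [446, 259], [288, 164], [90, 65]]
-0.115 20 [[447, 253], [470, 194], [481, 205], [306, 142], [85, 94]]
-0.115 24 [[436, 270], [463, 212], [473, 224], [303, 150], [89, 85]]
-0.115 28 [[425, 287], [454, 230], [463, 243], [299, 159], [94, 77]]
-0.115 32 [[413, 303], [445, 248], [453, 262], [296, 167], [99, 69]]
time_s: 17.6
position: [0.4804, 0.208, 0.3678]
tool_rot: [0.505, -3.099, -0.004]
contact_force: [0.4, 0.7, -4.0]
width: 0.0218
finger_force: 59.4
-63.6204833984375 [0.5741 0.0081] [4.1 2.8] [0.611  0.0108 0.18  ] [-34.60285  -29.017632]
-35.166412353515625 [0.5746 0.0092] [2.4 4.7] [0.6116 0.0108 0.18  ] [-35.166412]
-29.46330451965332 [0.5736 0.0082] [3.9 2.7] [0.6105 0.0107 0.18  ] [-29.463305]
[(np.float32(-29.2), 4), (np.float32(-29.0), 3), (np.float32(-29.0), 5), (np.float32(-28.2), 6), (np.float32(-28.1), 2), (np.float32(-27.2), 7), (np.float32(-26.6), 1)]
```

The clean look gives a hole phase of +4°, so the ring has moved 29° clockwise and q is at most about 1.1. I'll refit the in-hand pose, since the nose has drooped.

```bash
python3 - <<'E'
from h import *
from scipy.optimize import least_squares
p=capture('side'); T=R.from_rotvec([.485,-3.103,.001]); g=np.array([.5522,-.0145,.368])+[0,0,.002]
M=np.array([[0,-.032,-.010],[.0075,-.032,.012],[-.062,-.011,.020],[-.062,-.011,-.010]])
U=np.array([[398,322],[446,290],[283,190],[232,268]])/6.667+[225,105]-.43
def f(v,full=0):
    S=T*R.from_matrix(np.diag([-1,1,-1]))*R.from_euler('y',v[1]); o=g-S.apply([v[0],0,v[2]])
    return (proj(p,S.apply(M)+o)-U).ravel()
r=least_squares(f,[-.115,.6,.013],x_scale=[.01,.1,.01]); print(r.x,np.degrees(r.x[1]),r.fun.round(1))
E
```

```text
[-0.10749769  0.49226621  0.03029963] 28.20477623740729 [-0.8  0.3 -2.3 -1.4  0.1  1.2  2.8 -0.4]
```

```bash
cat > sil.py <<'E'
from h import *
from scipy.optimize import differential_evolution as DE
p=capture('side'); T=R.from_rotvec([.485,-3.103,.001]); g=np.array([.5522,-.0145,.370])
im=cv2.imread('pics/g.png').mean(2); F=20/3
roi=np.zeros(im.shape,bool); roi[190:345,350:500]=1
mask=(im>70)&roi
a=np.linspace(0,2*np.pi,16,endpoint=False); ci=lambda x,y,r,z:np.c_[x+r*np.cos(a),y+r*np.sin(a),0*a+z]
parts=[np.vstack([ci(0,s*.032,r,z) for z in zz]) for s in(-1,1) for r,zz in((.011,(.008,.016)),(.0075,(0,.008)),(.004,(-.008,0)),(.002,(-.01,-.008)))]
parts+=[np.vstack([[x,y,z] for z in(.008,.016) for x,y in((0,-.043+.0),(0,.043),(-.011,-.032),(-.011,.032),(-.042,.008),(-.042,-.008),(.011,-.032),(.011,.032))])*1.,np.array([[x,y,z] for z in(.008,.016) for x in(-.062,-.04) for y in(-.008,.008)])]
def ren(v):
    S=T*R.from_matrix(np.diag([-1,1,-1]))*R.from_euler('y',v[1]); o=g-S.apply([v[0],0,v[2]]); m=np.zeros(im.shape,np.uint8)
    for q in parts:
        u=((proj(p,S.apply(q)+o)-[225,105]+.5)*F).astype(np.int32); cv2.fillConvexPoly(m,cv2.convexHull(u),1)
    return m.astype(bool)&roi
def c(v): m=ren(v); return 1-(m&mask).sum()/max(1,(m|mask).sum())
r=DE(c,[(-.13,-.09),(.2,.9),(.0,.03)],seed=1,popsize=12,maxiter=40,tol=1e-4); print(r.x,np.degrees(r.x[1]),1-r.fun)
for gz in(.006,.010,.013,.016,.02):
    q=DE(lambda w:c([w[0],w[1],gz]),[(-.13,-.09),(.2,.9)],seed=1,maxiter=25); print(gz,q.x,np.degrees(q.x[1]).round(1),1-q.fun)
ys,xs=np.nonzero(mask); print(xs.min(),xs.max(),ys.min(),ys.max())
E
python3 sil.py
```

```text
[-0.11358329  0.65989981  0.01341699] 37.80947377472562 0.8739168110918544
0.006 [-0.11440875  0.72552969] 41.6 0.8438464931627702
0.01 [-0.11341512  0.69049056] 39.6 0.8704845814977974
0.013 [-0.11340304  0.66484005] 38.1 0.8721005853024062
0.016 [-0.11305141  0.6396086 ] 36.6 0.8667379679144385
0.02 [-0.11250891  0.60487914] 34.7 0.8409748038000826
350 447 213 331
```

The silhouette fit (IoU 0.87) gives a pitch of 37.8° with gx = -113.6 mm. I'll start the pins in the holes and then level the handle to the right pitch under a light grip.

```bash
cat > ins.py <<'E'
import sys; from h import *
# ins.py tipdepth(mm along n, + above face) heading alpha gx gz -> slides for pin-tip centre
t,hd,al,gx,gz=map(float,sys.argv[1:6]); s=observe(); T=R.from_rotvec(s['tool_rot']).as_matrix(); h0=np.degrees(np.arctan2(-T[1,0],-T[0,0]))
S=R.from_euler('z',np.radians(hd))*R.from_euler('y',np.radians(al)); n=R.from_euler('z',np.radians(2.5)).apply([.5,0,.866])
tcp=np.array([.611,.0108,.18])+t/1000*n+S.apply([gx/1000,0,gz/1000+.010])-[0,0,.002]
d=tcp-s['position']; D=np.diag([-1,1,-1]); print('t',round(s['time_s'],2),'head',h0.round(2),'pos',np.round(s['position'],4),'tcp*',tcp.round(4),'F',np.round(s['contact_force'],1),'w',round(s['width'],4),'ff',round(s['finger_force'],1))
Rz=R.from_euler('z',np.radians(hd)); print('turn',round((h0-hd)/60,3),'slide',(D@Rz.inv().apply(d)/.075).round(3),'10mm -n',(D@Rz.inv().apply(-n*.01)/.075).round(3))
E
python3 ins.py 20 7.1 37.8 -113.6 13.4
```

```text
t 17.85 head 17.86 pos [0.4835 0.2004 0.3682] tcp* [0.5461 0.0019 0.2834] F [-0.2 -0.3 -3.8] w 0.0219 ff 59.4
turn 0.179 slide [-0.502 -2.729  1.131] 10mm -n [0.066 0.005 0.115]
```

```bash
python3 -m jog '{"slide":[[0,0,0],[0,0,0],[-0.08,-0.4,0],[-0.08,-0.45,0],[-0.08,-0.48,0],[-0.08,-0.48,0],[-0.09,-0.48,0],[-0.09,-0.44,0]],"turn":[0.09,0.089,0,0,0,0,0,0],"gripper":[1,1,1,1,1,1,1,1]}' 60
python3 -m jog '{"slide":[[0,0,0.2],[0,0,0.35],[0,0,0.35],[0,0,0.23],[0,0,0],[0,0,0]],"turn":[0,0,0,0,0,0],"gripper":[1,1,1,1,1,1]}'
python3 ins.py 2 7.1 37.8 -113.6 13.4
```

```text
time_s: 18.52
position: [0.5462, -0.0008, 0.3686]
tool_rot: [-0.193, 3.135, -0.001]
contact_force: [0.9, 0.0, -3.9]
width: 0.0219
finger_force: 59.4
time_s: 19.02
position: [0.5457, 0.002, 0.2833]
tool_rot: [0.195, -3.134, 0.001]
contact_force: [-0.5, 0.1, -3.2]
width: 0.0217
finger_force: 59.4
t 19.02 head 7.11 pos [0.5457 0.002  0.2833] tcp* [0.5372 0.0015 0.2678] F [-0.5  0.1 -3.2] w 0.0217 ff 59.4
turn 0.0 slide [0.114 0.008 0.207] 10mm -n [0.066 0.005 0.115]
```

```bash
python3 -m jog '{"slide":[[0.057,0.004,0.103],[0.057,0.004,0.103],[0,0,0],[0,0,0]],"turn":[0,0,0,0],"gripper":[1,1,1,1]}' | grep -E "pos|contact"
python3 -m jog '{"slide":[[0.013,0.001,0.023],[0.013,0.001,0.023],[0,0,0]],"turn":[0,0,0],"gripper":[1,1,1]}' | grep -E "pos|contact"
python3 -m jog '{"slide":[[0.013,0.001,0.023],[0,0,0]],"turn":[0,0],"gripper":[1,1]}' | grep -E "pos|contact"
python3 ins.py -4 7.1 37.8 -113.6 13.4
```

```text
position: [0.5371, 0.0025, 0.2683]
contact_force: [-0.3, 0.1, -3.9]
position: [0.5353, 0.0025, 0.2646]
contact_force: [-0.3, -0.0, -4.1]
position: [0.5343, 0.0024, 0.2627]
contact_force: [-1.4, -0.2, -4.3]
t 19.77 head 7.21 pos [0.5343 0.0024 0.2627] tcp* [0.5342 0.0014 0.2627] F [-1.4 -0.2 -4.3] w 0.0215 ff 59.4
turn 0.002 slide [ 0.004 -0.013  0.   ] 10mm -n [0.066 0.005 0.115]
```

Pins are 4 mm in with no contact force. Now level the handle under a light grip.

```bash
python3 ins.py -5 7.1 34 -113.6 13.4|tail -1;  python3 ins.py -6 7.1 30 -113.6 13.4|tail -1; python3 ins.py -9.5 7.1 29 -113.6 13.4|tail -1
```

```text
turn 0.002 slide [ 0.086 -0.013  0.081] 10mm -n [0.066 0.005 0.115]
turn 0.002 slide [ 0.167 -0.012  0.171] 10mm -n [0.066 0.005 0.115]
turn 0.002 slide [ 0.208 -0.01   0.231] 10mm -n [0.066 0.005 0.115]
```

```bash
python3 -m jog '{"slide":[[0,0,0],[0,-0.006,0],[0.043,-0.006,0.04],[0.043,0,0.04],[0.04,0,0.045],[0.04,0,0.045],[0,0,0]],"turn":[0,0,0,0,0,0,0],"gripper":[1,1,1,1,1,1,1]}' 6
python3 -m jog '{"slide":[[0.02,0,0.03],[0.02,0,0.03],[0,0,0]],"turn":[0,0,0],"gripper":[1,1,1]}' 4
python3 -m jog '{"slide":[[0,0,0],[0,0,0],[0,0,0],[0,0,0]],"turn":[0,0,0,0],"gripper":[0.6,0.6,0.6,0.6]}' 10
```

```text
time_s: 20.35
position: [0.5218, -0.0002, 0.2495]
tool_rot: [0.197, -3.135, 0.0]
contact_force: [4.3, -0.7, -4.2]
width: 0.0217
finger_force: 6.0
time_s: 20.6
position: [0.5192, -0.0005, 0.2456]
tool_rot: [-0.197, 3.135, 0.0]
contact_force: [2.4, -0.2, -1.5]
width: 0.0223
finger_force: 4.0
time_s: 20.93
position: [0.5191, -0.0004, 0.2457]
tool_rot: [0.198, -3.135, -0.0]
contact_force: [0.8, 0.3, -0.4]
width: 0.0352
finger_force: 0.0
```

```bash
python3 -m jog '{"slide":[[0,0,-0.3],[0,0,-0.4],[0,0,-0.3],[-0.35,0,0],[-0.45,0,0],[-0.45,0,0],[0,0,0.3],[0,0,0.4]],"turn":[0,0,0,0,0,0,0,0],"gripper":[0.6,0.6,0.6,0.8,1,1,1,1]}' 10 | grep -E "pos|wid"
python3 -m jog '{"slide":[[0,0,0.35],[0,0,0.2],[0,0,0.04],[0,0,0],[0,0,0.04],[0,0,0]],"turn":[0,0,0,0,0,0],"gripper":[1,1,1,1,1,1]}' | grep -E "pos|contact"
python3 go.py .612 .0112 .2188 7.1
```

```text
position: [0.6151, 0.0118, 0.269]
width: 0.0046
position: [0.6149, 0.0115, 0.2247]
contact_force: [-0.6, 0.7, 18.8]
t 22.1 pos [0.6149 0.0115 0.2247] head 7.21 tilt [ 0.007  0.001 -1.   ] F [-0.6  0.7 18.8] w 0.0005 ff 9.0
turn total 0.002 slide total [0.038 0.    0.078]
```

The plate is about 5 mm high. I'll press nearer the pin line.

```bash
python3 -m jog '{"slide":[[0,0,-0.12],[-0.12,0,0],[0,0,0.06],[0,0,0.06],[0,0,0.04],[0,0,0]],"turn":[0,0,0,0,0,0],"gripper":[1,1,1,1,1,1]}' | grep -E "pos|contact"
python3 -m jog '{"slide":[[0,0,0.04],[0,0,0],[0,0,0]],"turn":[0,0,0],"gripper":[1,1,1]}' | grep -E "pos|contact"

```

```text
position: [0.6239, 0.0127, 0.2213]
contact_force: [-0.7, 1.0, 25.3]
position: [0.6248, 0.0128, 0.2205]
contact_force: [-2.9, -0.0, 36.0]
```

36 N doesn't seat it and it's still about 6 mm high, so the pins are probably off the holes. I'll move aside and fit the disc marks in both cameras.

```bash
python3 -m jog '{"slide":[[0,0,-0.4],[0,0,-0.5],[0,0.4,-0.1],[0,0.5,0],[0,0.5,0],[0,0.5,0],[0,0.5,0],[0,0.3,0]],"turn":[0,0,0,0,0,0,0,0],"gripper":[1,1,0.6,0.6,0.6,0.6,0.6,0.6]}' 10 | grep -E "pos|contact"
cat > disc.py <<'E'
from ring import smp
from h import *
from scipy.optimize import differential_evolution as DE
P=[capture('top'),capture('side')]; G=[cv2.GaussianBlur(p['image'].mean(2).astype(np.float32),(0,0),.6) for p in P]
B=R.from_euler('z',np.radians(2.5))*R.from_euler('y',np.pi/6); ring=np.array([.611,.0108,.18]); a=np.arange(8)*np.pi/4
C=np.array([[0,-.032,.016],[0,.032,.016]]); rim=np.vstack([c+np.c_[.0075*np.cos(a),.0075*np.sin(a),0*a] for c in C]); neck=np.array([[-.012,0,.016],[-.02,0,.016],[-.03,0,.016],[-.008,-.015,.016],[-.008,.015,.016]])
def wpose(v):
    S=B*R.from_euler('z',v[0])*R.from_euler('y',v[4])*R.from_euler('x',v[5]); return S,ring+B.apply(v[1:4])
def c(v):
    S,o=wpose(v); s=0
    for p,g in zip(P,G):
        f=lambda q:smp(g,proj(p,S.apply(q)+o)); s+=f(C).sum()/2-f(rim).mean()-.5*np.minimum(f(neck),200).mean()
    return float(s)
for seed in(1,2,3):
    r=DE(c,[(-.35,.5),(-.012,.012),(-.012,.012),(-.003,.014),(-.2,.2),(-.15,.15)],seed=seed,maxiter=150,popsize=12); v=r.x
    print(round(r.fun,1),'phi',np.degrees(v[0]).round(1),'dx dy h mm',(v[1:4]*1000).round(1),'tilt,roll',np.degrees(v[4:]).round(1))
for p in P: print([(np.round(q['point'],1),round(q['p'],2)) for q in tip_of(p,'spanner')[:2]])
E
python3 disc.py
```

```text
position: [0.5939, 0.2184, 0.288]
contact_force: [-0.2, 0.1, 0.2]
-353.8 phi -2.5 dx dy h mm [ 3.4 -5.2 10.3] tilt,roll [-7.6  1.5]
-342.9 phi 11.2 dx dy h mm [-2.9 -6.3  8.2] tilt,roll [-10.2  -2.9]
-354.9 phi -2.3 dx dy h mm [ 4.4 -5.4 10.4] tilt,roll [-11.   1.]
[(array([261.6, 156.4]), 0.88)]
[(array([276.3, 178.9]), 0.87)]
```

```bash
cat >> disc.py <<'E'
ob=[(p,tip_of(p,'spanner')[0]['point']) for p in P]; X=tri(ob); print('net origin in ring frame mm',(B.inv().apply(X-ring)*1000).round(1),[(proj(p,X)[0]-u).round(1) for p,u in ob])
# bright dark-spot list: local dark blobs on steel
for n,p,g,(u0,v0,u1,v1) in zip(('top','side'),P,G,((240,140,285,180),(255,155,300,195))):
    S,o=wpose(v); print(n,'pred discs',proj(p,S.apply(C)+o).round(1).tolist())
    big=cv2.resize(p['image'].mean(2).astype(np.float32),None,fx=4,fy=4,interpolation=cv2.INTER_CUBIC); bh=cv2.morphologyEx(cv2.GaussianBlur(big,(0,0),2),cv2.MORPH_BLACKHAT,cv2.getStructuringElement(2,(21,21)))
    sub=bh[v0*4:v1*4,u0*4:u1*4]; mx=(sub==cv2.dilate(sub,np.ones((13,13))))&(sub>25); ys,xs=np.nonzero(mx)
    for i in np.argsort(-sub[ys,xs])[:9]: print('  ',(xs[i]/4+u0-.375).round(1),(ys[i]/4+v0-.375).round(1),sub[ys[i],xs[i]].round(0))
E
python3 disc.py
```

```text
-352.9 phi -2.4 dx dy h mm [ 3.3 -5.3 10.1] tilt,roll [-7.8  1.1]
-347.2 phi 11.0 dx dy h mm [-2.9 -6.6  8.3] tilt,roll [-11.2  -2.6]
-347.9 phi 11.4 dx dy h mm [-2.6 -6.2  8.3] tilt,roll [-11.2  -2.7]
[(array([261.6, 153.5]), 0.93)]
[(array([276.4, 174.8]), 0.94)]
net origin in ring frame mm [ -0.9 -14.   27.4] [array([-0. ,  1.1]), array([ 1.1, -0.3])]
top pred discs [[269.7, 154.2], [248.2, 159.4]]
   247.4 155.1 93.0
   269.6 154.4 81.0
   268.4 159.6 80.0
   250.4 161.6 71.0
   273.9 168.4 58.0
   240.4 168.9 56.0
   264.1 165.6 53.0
   275.4 164.1 44.0
   250.9 167.6 33.0
side pred discs [[279.4, 179.5], [270.5, 167.6]]
   279.6 179.6 124.0
   254.9 191.1 95.0
   261.1 174.6 86.0
   281.6 182.4 78.0
   279.9 187.4 76.0
   281.6 174.1 75.0
   264.1 174.4 75.0
   292.4 171.9 64.0
   256.1 168.1 60.0
```

```bash
python3 - <<'E'
from h import *
P=[capture('top'),capture('side')]; B=R.from_euler('z',np.radians(2.5))*R.from_euler('y',np.pi/6); ring=np.array([.611,.0108,.18])
rf=lambda X:(B.inv().apply(X-ring)*1000).round(1)
for t in((269.6,154.4),(268.4,159.6)):
    for sd in((279.6,179.6),(281.6,182.4),(281.6,174.1)):
        o=[(P[0],t),(P[1],sd)]; X=tri(o); e=max(np.abs(proj(p,X)[0]-u).max() for p,u in o)
        print(t,sd,rf(X),e.round(1))
X=tri([(P[0],(269.6,154.4)),(P[1],(279.6,179.6))])
for t in((247.4,155.1),(250.4,161.6)):
    o,r=ray(P[0],t); r/=np.linalg.norm(r); b=(X-o)@r; D=np.linalg.norm(X-o-b*r); print(t,'perp dist',D)
    k=np.sqrt(max(0,.064**2-D**2)); print([rf(o+(b+s*k)*r) for s in(1,-1)],[proj(P[1],o+(b+s*k)*r)[0].round(1) for s in (1,-1)])
E
```

```text
(269.6, 154.4) (279.6, 179.6) [  0.6 -37.3  25.1] 0.2
(269.6, 154.4) (281.6, 182.4) [  9.3 -38.1  18.6] 0.8
(269.6, 154.4) (281.6, 174.1) [ -7.2 -36.9  39.9] 1.8
(268.4, 159.6) (279.6, 179.6) [ -3.4 -33.9  18.9] 2.8
(268.4, 159.6) (281.6, 182.4) [  5.2 -34.7  12.4] 3.4
(268.4, 159.6) (281.6, 174.1) [-11.4 -33.6  34. ] 4.4
(247.4, 155.1) perp dist 0.06393384618226114
[array([ 3.9, 26.6, 24.2]), array([-0.1, 26.6, 28.4])] [array([275. , 168.8]), array([274.6, 167.2])]
(250.4, 161.6) perp dist 0.0591732906536202
[array([ 4.5, 19.1, -4.9]), array([-28.5,  19.4,  31. ])] [array([270.7, 177.8]), array([267.6, 164.3])]
```

The near disc triangulates cleanly. The spanner rests on the ring face with pins out, shifted 5 mm in y and about 6° in angle. I'll regrip, re-pitch and retry.

```bash
python3 go.py .517 .0052 .31 0
```

```text
t 24.1167 pos [0.5961 0.2124 0.29  ] head 7.13 tilt [ 0.  0. -1.] F [-0.   0.1 -0.2] w 0.035 ff 0.0
turn total 0.119 slide total [ 1.054 -2.763 -0.267]
```

```bash
python3 -m jog '{"slide":[[0.1,0,-0.14],[0.13,-0.4,-0.13],[0.15,-0.4,0],[0.15,-0.42,0],[0.15,-0.42,0],[0.15,-0.42,0],[0.15,-0.42,0],[0.074,-0.283,0]],"turn":[0.119,0,0,0,0,0,0,0],"gripper":[0.6,0.6,0.6,0.6,0.6,0.6,0.6,0.6]}' 8 | grep -E "pos|wid"
python3 -m jog '{"slide":[[0,0,0],[0,0,0.3],[0,0,0.4],[0,0,0.32],[0,0,0],[0,0,0]],"turn":[0,0,0,0,0,0],"gripper":[0.6,0.6,0.6,0.6,0.6,0.6]}' 8
python3 go.py .517 .0052 .2336 0
```

```text
position: [0.5157, 0.0015, 0.3106]
width: 0.0349
time_s: 25.28
position: [0.5167, 0.0053, 0.2333]
tool_rot: [0.002, -3.14, 0.001]
contact_force: [-0.2, 0.1, -0.3]
width: 0.035
finger_force: 0.0
t 25.2833 pos [0.5167 0.0053 0.2333] head 0.06 tilt [-0.002 -0.    -1.   ] F [-0.2  0.1 -0.3] w 0.035 ff 0.0
turn total 0.001 slide total [-0.004 -0.001 -0.004]
```

```bash
python3 -m jog '{"slide":[[0,0,0],[0,0,0],[0,0,0],[0,0,0],[0,0,0]],"turn":[0,0,0,0,0],"gripper":[1,1,1,1,1]}' 8 
python3 -m jog '{"slide":[[-0.055,0,-0.079],[-0.058,0,-0.077],[-0.058,0,-0.075],[0,0,0],[0,0,0],[0,0,0]],"turn":[0,0,0,0,0,0],"gripper":[1,1,1,1,1,1]}' 8
python3 -m jog '{"slide":[[0,0,0],[0,0,0],[0,0,-0.2],[0,0,-0.4],[0,0,-0.4],[0,0,-0.4],[0,0,0],[0,0,0]],"turn":[0,0,0,0,0,0,0,0],"gripper":[1,1,1,1,1,1,1,1]}' 60
cat > silb.py <<'E'
from sil0 import *
E
sed -e "s/^p=capture.*/p=capture('side'); s0=observe(); T=R.from_rotvec(s0['tool_rot']); g=np.array(s0['position'])+[0,0,.002]/" -e "s/^im=.*/F=20\/3; im=cv2.resize(p['image'][105:195,225:330],(700,600),interpolation=cv2.INTER_CUBIC).mean(2)/" -e '/^roi=/c\
u0=((proj(p,g+T.apply([-.09,0,.065]))[0]-[225,105])*F).astype(int); print("roi c",u0); roi=np.zeros(im.shape,bool); roi[max(0,u0[1]-110):u0[1]+95,u0[0]-25:u0[0]+130]=1' sil.py > sil2.py; python3 sil2.py
```

```text
time_s: 25.7
position: [0.5178, 0.0049, 0.2345]
tool_rot: [-0.001, 3.139, 0.0]
contact_force: [1.5, -2.2, 1.0]
width: 0.022
finger_force: 8.0
time_s: 26.2
position: [0.5302, 0.0052, 0.251]
tool_rot: [-0.002, 3.141, 0.0]
contact_force: [1.3, 0.7, -1.5]
width: 0.0222
finger_force: 8.0
time_s: 26.87
position: [0.5299, 0.005, 0.3566]
tool_rot: [-0.002, 3.14, 0.001]
contact_force: [-0.5, -0.5, -5.0]
width: 0.0218
finger_force: 60.0
roi c [341 274]
[-0.11439199  0.5626295   0.00616368] 32.23629563640744 0.8912192040429564
0.006 [-0.11439949  0.56414159] 32.3 0.8909940634078565
0.01 [-0.11396642  0.52833023] 30.3 0.8900794151014748
0.013 [-0.11361618  0.50241672] 28.8 0.8836368171613869
0.016 [-0.11304625  0.47422051] 27.2 0.8787577639751553
0.02 [-0.11263079  0.43866139] 25.1 0.8715833538537306
316 411 199 339
```

The in-hand pose is now good, with pitch at 30–32°. Moving aside to recheck the ring phase.

```bash
python3 -m jog '{"slide":[[0,0.3,0],[0,0.5,0],[0,0.5,0],[0,0.5,0],[0,0.5,0],[0,0.5,0],[0,0,0],[0,0,0]],"turn":[0,0,0,0,0,0,0,0],"gripper":[1,1,1,1,1,1,1,1]}' | grep -E "pos"
python3 ring.py | head -3; python3 - <<'E'
from h import *
P=[capture('top'),capture('side')]
for p in P: print([(np.round(q['point'],1),round(q['p'],2)) for q in tip_of(p,'spanner')[:2]])
E
python3 ins.py 20 7.1 31 -114 8
```

```text
position: [0.5279, 0.2177, 0.3528]
-63.433921813964844 [0.5741 0.0081] [3.9 2.8] [0.611  0.0107 0.18  ] [-34.48984 -28.94408]
-35.13606262207031 [0.5747 0.0096] [  1.8 -39.6] [0.6117 0.0108 0.18  ] [-35.136063]
-29.310428619384766 [0.5736 0.0079] [4.1 2.1] [0.6105 0.0105 0.18  ] [-29.310429]
[(array([181.3, 148.1]), 0.79)]
[(array([261.9, 115.8]), 0.78)]
t 27.88 head -0.07 pos [0.5298 0.2136 0.3557] tcp* [5.332e-01 3.000e-04 2.695e-01] F [-0.9  0.1 -3. ] w 0.0217 ff 60.0
turn -0.119 slide [ 0.307 -2.828  1.15 ] 10mm -n [0.066 0.005 0.115]
```

```bash
python3 - <<'E'
from hand import *
from ring import smp
from scipy.optimize import differential_evolution as DE
P=[capture('top'),capture('side')]; s=observe()
X=tri([(P[0],(181.3,148.1)),(P[1],(261.9,115.8))]); 
S0=R.from_rotvec(s['tool_rot'])*R.from_matrix(np.diag([-1,1,-1])); g=np.array(s['position'])+[0,0,.002]
def ps(v): S=S0*R.from_euler('y',v[1])*R.from_euler('xz',v[4:6]); return g-S.apply([v[0],v[3],v[2]]),S
o,S=ps([-.114,np.radians(31),.008,0,0,0]); print('model',o.round(4),'net',X.round(4))
G=[cv2.GaussianBlur(p['image'].mean(2).astype(np.float32),(0,0),.6) for p in P]; a=np.arange(8)*np.pi/4
C=np.array([[0,-.032,.016],[0,.032,.016]]); rim=np.vstack([c+np.c_[.007*np.cos(a),.007*np.sin(a),0*a] for c in C])
out=np.vstack([c+np.c_[.0145*np.cos(b),.0145*np.sin(b),0*b] for c,b in((C[0],np.radians([-120,-90,-45,0,40])),(C[1],np.radians([120,90,45,0,-40])))])
def c(v):
    o,S=ps(v); t=0
    for p,gg in zip(P,G):
        f=lambda q:smp(gg,proj(p,S.apply(q)+o)); t+=f(C).mean()-f(rim).mean()+.5*f(out).mean()
    return float(t)
for sd in(1,2):
    r=DE(c,[(-.125,-.10),(.4,.7),(.002,.018),(-.008,.008),(-.1,.1),(-.1,.1)],seed=sd,maxiter=120,popsize=12); o,S=ps(r.x); print(round(r.fun,1),r.x.round(4),o.round(4),[proj(p,S.apply(C)+o).round(1).tolist() for p in P])
E
```

```text
model [0.6234 0.2141 0.2925] net [0.6184 0.2106 0.2953]
1.4 [-0.1138  0.478   0.0178  0.0007  0.0103  0.0107] [0.6227 0.2148 0.2899] [[[191.4, 145.2], [166.8, 145.8]], [[269.1, 116.1], [265.6, 107.9]]]
1.4 [-0.1138  0.477   0.0179  0.0009  0.0097  0.0129] [0.6227 0.2149 0.2899] [[[191.3, 145.1], [166.8, 145.8]], [[269.1, 116.1], [265.6, 107.9]]]
```

Lateral offset is under 1 mm and the pitch is about 29°. Retrying the insertion.

```bash
python3 -m jog '{"slide":[[0,0,0],[0.05,-0.4,0],[0.05,-0.48,0],[0.05,-0.48,0],[0.05,-0.48,0],[0.05,-0.48,0],[0.05,-0.48,0],[0,0,0]],"turn":[-0.126,0,0,0,0,0,0,0],"gripper":[1,1,1,1,1,1,1,1]}' 60 | grep pos
python3 ins.py 20 7.5 29 -113.8 13
```

```text
position: [0.5333, -0.0057, 0.3569]
t 28.65 head 6.58 pos [ 0.5333 -0.0057  0.3569] tcp* [ 5.334e-01 -3.000e-04  2.706e-01] F [ 0.5 -0.8 -2.8] w 0.0218 ff 60.0
turn -0.015 slide [-0.01   0.071  1.15 ] 10mm -n [0.066 0.006 0.115]
```

```bash
python3 -m jog '{"slide":[[0,0,0.2],[0,0,0.35],[0,0,0.35],[0,0,0.25],[0,0,0],[0,0,0]],"turn":[0,0,0,0,0,0],"gripper":[1,1,1,1,1,1]}' | grep pos
python3 ins.py 3 7.5 29 -113.8 13
```

```text
position: [0.5334, 0.0038, 0.2696]
t 29.15 head 7.2 pos [0.5334 0.0038 0.2696] tcp* [ 0.5249 -0.0007  0.2559] F [ 0.1  0.5 -3.9] w 0.0214 ff 60.0
turn -0.005 slide [ 0.12  -0.044  0.183] 10mm -n [0.066 0.006 0.115]
```

```bash
python3 -m jog '{"slide":[[0.06,-0.044,0.09],[0.06,0,0.093],[0,0,0],[0,0,0]],"turn":[-0.005,0,0,0],"gripper":[1,1,1,1]}' | grep -E "pos|cont"
python3 ins.py -3 7.5 29 -113.8 13
```

```text
position: [0.525, -0.0006, 0.2563]
contact_force: [0.4, -0.1, -3.9]
t 29.48 head 7.51 pos [ 0.525  -0.0006  0.2563] tcp* [ 0.5219 -0.0008  0.2507] F [ 0.4 -0.1 -3.9] w 0.0216 ff 60.0
turn 0.0 slide [0.041 0.003 0.075] 10mm -n [0.066 0.006 0.115]
```

```bash
python3 -m jog '{"slide":[[0.02,0.001,0.035],[0.02,0.001,0.035],[0,0,0],[0,0,0]],"turn":[0,0,0,0],"gripper":[1,1,1,1]}' | grep -E "pos|cont"
python3 -m jog '{"slide":[[0.013,0.001,0.023],[0,0,0]],"turn":[0,0],"gripper":[1,1]}' | grep -E "pos|cont"
python3 ins.py -5 7.5 29 -113.8 13
```

```text
position: [0.5221, -0.0009, 0.2507]
contact_force: [-0.0, -1.6, -5.0]
position: [0.5213, -0.001, 0.2489]
contact_force: [-0.5, -1.6, -4.6]
t 29.98 head 7.51 pos [ 0.5213 -0.001   0.2489] tcp* [ 0.5209 -0.0008  0.249 ] F [-0.5 -1.6 -4.6] w 0.0212 ff 60.0
turn 0.0 slide [ 0.005  0.002 -0.001] 10mm -n [0.066 0.006 0.115]
```

```bash
python3 -m jog '{"slide":[[0.013,0.001,0.023],[0,0,0]],"turn":[0,0],"gripper":[1,1]}' | grep -E "pos|cont"
python3 -m jog '{"slide":[[0.013,0.001,0.023],[0,0,0]],"turn":[0,0],"gripper":[1,1]}' | grep -E "pos|cont"
python3 ins.py -10 7.5 29 -113.8 13
```

```text
position: [0.5205, -0.001, 0.2472]
contact_force: [0.8, -2.0, -3.0]
position: [0.52, -0.0011, 0.2462]
contact_force: [-1.1, -3.1, 3.3]
t 30.32 head 7.5 pos [ 0.52   -0.0011  0.2462] tcp* [ 0.5184 -0.001   0.2446] F [-1.1 -3.1  3.3] w 0.0218 ff 60.0
turn -0.0 slide [0.02  0.005 0.022] 10mm -n [0.066 0.006 0.115]
```

Resistance starts at about 8 mm depth, close to seated. I'll press a little more, release, then press on the head.

```bash
python3 -m jog '{"slide":[[0.013,0,0.023],[0,0,0],[0.007,0,0.012],[0,0,0]],"turn":[0,0,0,0],"gripper":[1,1,1,1]}' 12 | grep -E "pos|cont"
python3 -m jog '{"slide":[[0,0,0],[0,0,0],[0,0,0],[0,0,0],[0,0,0]],"turn":[0,0,0,0,0],"gripper":[0.6,0.6,0.6,0.6,0.6]}' 10| grep -E "pos|cont|wid"
python3 -m jog '{"slide":[[0,0,-0.3],[0,0,-0.4],[0,0,-0.3],[-0.35,0,0],[-0.5,0,0],[-0.4,0,0],[0,0,0.3],[0,0,0.4]],"turn":[0,0,0,0,0,0,0,0],"gripper":[0.6,0.6,0.6,0.8,1,1,1,1]}' 10 | grep -E "pos|wid"
python3 -m jog '{"slide":[[0,0,0.35],[0,0,0.2],[0,0,0.04],[0,0,0],[0,0,0.03],[0,0,0]],"turn":[0,0,0,0,0,0],"gripper":[1,1,1,1,1,1]}' | grep -E "pos|contact"
```

```text
position: [0.5186, -0.0011, 0.2438]
contact_force: [0.4, -0.6, 6.1]
position: [0.5177, -0.0008, 0.2427]
contact_force: [-0.5, 0.8, 0.7]
width: 0.0351
position: [0.6135, 0.0117, 0.2662]
width: 0.0054
position: [0.6116, 0.0113, 0.2202]
contact_force: [-1.3, 0.2, 8.8]
```

```bash
python3 -m jog '{"slide":[[0,0,0.04],[0,0,0],[0,0,0.03],[0,0,0]],"turn":[0,0,0,0],"gripper":[1,1,1,1]}' | grep -E "pos|contact"
python3 -m jog '{"slide":[[0,0,-0.4],[0,0,-0.5],[0,0,-0.4],[0.3,0,0],[0.5,0,0],[0.4,0,0],[0,0,0],[0,0,0]],"turn":[0,0,0,0,0,0,0,0],"gripper":[1,1,0.9,0.6,0.6,0.6,0.6,0.6]}' 10| grep -E "pos|wid"
python3 arc.py 4 -1 -6 -11 -16 -21 -26 -31 -36
```

```text
position: [0.6131, 0.0112, 0.2187]
contact_force: [-5.2, -0.7, 29.5]
position: [0.5207, -0.0007, 0.3118]
width: 0.0342
t 33.23 pos [ 0.5207 -0.0007  0.3118] hd 7.53 F [0.4 0.1 0.2] w 0.0342
4.0 [ 0.5229 -0.0007  0.2481] 7.1 [-0.029, -0.005, 0.849] 0.007
-1.0 [0.5223 0.0088 0.2482] 1.3 [-0.007, 0.128, -0.002] 0.096
-6.0 [0.5223 0.0184 0.248 ] -4.4 [-0.004, 0.128, 0.004] 0.096
-11.0 [0.5232 0.028  0.2472] -10.2 [-0.001, 0.128, 0.009] 0.096
-16.0 [0.5247 0.0374 0.2461] -15.8 [0.002, 0.127, 0.015] 0.094
-21.0 [0.5269 0.0466 0.2446] -21.4 [0.005, 0.126, 0.02] 0.093
-26.0 [0.5299 0.0555 0.2427] -26.9 [0.007, 0.125, 0.026] 0.091
-31.0 [0.5334 0.0641 0.2404] -32.3 [0.009, 0.124, 0.031] 0.089
-36.0 [0.5377 0.0723 0.2378] -37.5 [0.011, 0.123, 0.035] 0.087
```

Seated, with the same contact height as the first time. Turning now.

```bash
python3 -m jog '{"slide":[[-0.03,-0.005,0.2],[0,0,0.3],[0,0,0.3],[0,0,0.11],[0,0,0]],"turn":[0,0,0,0,0],"gripper":[0.6,0.6,0.6,0.6,0.6]}' | grep -E "pos|cont"
python3 -m jog '{"slide":[[-0.003,0.064,0],[-0.003,0.064,0],[-0.002,0.064,0.002],[-0.002,0.064,0.002],[0,0.064,0.004],[0,0.064,0.004],[0,0,0]],"turn":[0.048,0.048,0.048,0.048,0.048,0.048,0],"gripper":[0.6,0.6,0.6,0.6,0.6,0.6,0.6]}' | grep -E "pos|cont|fing"
python3 -m jog '{"slide":[[0.001,0.064,0.007],[0.001,0.064,0.007],[0.002,0.063,0.01],[0.002,0.063,0.01],[0,0,0]],"turn":[0.047,0.047,0.047,0.047,0],"gripper":[0.6,0.6,0.6,0.6,0.6]}' | grep -E "pos|cont|fing"
python3 arc.py -21 -26 -31
```

```text
position: [0.5235, -0.0005, 0.2408]
contact_force: [-0.9, -0.6, -0.6]
position: [0.5257, 0.0275, 0.2436]
contact_force: [-1.4, -3.8, 3.3]
finger_force: 1.8
position: [0.5301, 0.0461, 0.2409]
contact_force: [-0.2, -3.0, 3.8]
finger_force: 2.1
t 34.65 pos [0.5301 0.0461 0.2409] hd -21.11 F [-0.2 -3.   3.8] w 0.0351
-21.0 [0.5269 0.0466 0.2446] -21.4 [0.041, -0.009, -0.05] 0.005
-26.0 [0.5299 0.0555 0.2427] -26.9 [0.007, 0.125, 0.026] 0.091
-31.0 [0.5334 0.0641 0.2404] -32.3 [0.009, 0.124, 0.031] 0.089
```

```bash
python3 -m jog '{"slide":[[0.003,0.063,0.011],[0.003,0.063,0.011],[0,0,0]],"turn":[0.046,0.046,0],"gripper":[0.6,0.6,0.6]}' | grep -E "pos|cont|fing"
python3 -m jog '{"slide":[[0.004,0.063,0.014],[0.004,0.063,0.014],[0,0,0]],"turn":[0.045,0.045,0],"gripper":[0.6,0.6,0.6]}' | grep -E "pos|cont|fing"
python3 arc.py -31 -36
```

```text
position: [0.5331, 0.0551, 0.2389]
contact_force: [1.2, -3.3, 3.0]
finger_force: 2.0
position: [0.5367, 0.0638, 0.2365]
contact_force: [0.8, -4.1, 3.4]
finger_force: 1.8
t 35.15 pos [0.5367 0.0638 0.2365] hd -31.91 F [ 0.8 -4.1  3.4] w 0.035
-31.0 [0.5334 0.0641 0.2404] -32.3 [0.039, -0.02, -0.052] 0.006
-36.0 [0.5377 0.0723 0.2378] -37.5 [0.011, 0.123, 0.035] 0.087
```

```bash
python3 -m jog '{"slide":[[0.005,0.062,0.016],[0.005,0.062,0.016],[0,0,0]],"turn":[0.044,0.044,0],"gripper":[0.6,0.6,0.6]}' | grep -E "pos|cont|fing"
python3 -m jog '{"slide":[[0.006,0.061,0.018],[0.006,0.061,0.018],[0,0,0]],"turn":[0.043,0.043,0],"gripper":[0.6,0.6,0.6]}' | grep -E "pos|cont|fing"
python3 arc.py -41
```

```text
position: [0.5408, 0.0722, 0.2337]
contact_force: [2.0, -2.8, 3.0]
finger_force: 1.5
position: [0.5442, 0.075, 0.2319]
contact_force: [-10.4, -18.0, 19.7]
finger_force: 12.7
t 35.65 pos [0.5442 0.075  0.2319] hd -42.47 F [-10.4 -18.   19.7] w 0.0388
-41.0 [0.5425 0.08   0.2348] -42.6 [0.062, 0.035, -0.039] 0.002
```

Force jumped to 20 N, so the ring is at its stop. I'll ease off and check the seating numerically.

```bash
python3 -m jog '{"slide":[[0,-0.035,0],[0,0,0]],"turn":[0,0],"gripper":[0.6,0.6]}' | grep -E "pos|cont|fing"
cat > nd.py <<'E'
from h import *
P=[capture('top'),capture('side')]; B=R.from_euler('z',np.radians(2.5))*R.from_euler('y',np.pi/6); ring=np.array([.611,.0108,.18])
L=[]
for ph in (-30,-34,-38): L.append([proj(p,(B*R.from_euler('z',np.radians(ph))).apply([[0,-.032,.016]])+ring)[0].round(1).tolist() for p in P])
print(L)
K=[]
for n,p,c in zip(('top','side'),P,L[1]):
    u0,v0=int(c[0])-7,int(c[1])-7; big=cv2.resize(p['image'].mean(2).astype(np.float32),None,fx=4,fy=4,interpolation=cv2.INTER_CUBIC); bh=cv2.morphologyEx(cv2.GaussianBlur(big,(0,0),2),cv2.MORPH_BLACKHAT,cv2.getStructuringElement(2,(21,21)))
    sub=bh[v0*4:(v0+14)*4,u0*4:(u0+14)*4]; mx=(sub==cv2.dilate(sub,np.ones((13,13))))&(sub>25); ys,xs=np.nonzero(mx); i=np.argsort(-sub[ys,xs])[:4]
    K.append([(xs[j]/4+u0-.375,ys[j]/4+v0-.375) for j in i]); print(n,np.round(K[-1],1).tolist(),sub[ys[i],xs[i]].round())
for a in K[0]:
    for b in K[1]:
        o=[(P[0],a),(P[1],b)]; X=tri(o); e=max(np.abs(proj(p,X)[0]-u).max() for p,u in o); q=B.inv().apply(X-ring)*1000
        if e<1.5: print(a,b,q.round(1),'phi',(np.degrees(np.arctan2(q[1],q[0]))+90).round(1),'r',np.hypot(*q[:2]).round(1),'err',e.round(2))
E
python3 nd.py; python3 go.py 0 0 0 0|head -1
```

```text
position: [0.5428, 0.0736, 0.232]
contact_force: [-5.1, -13.8, 14.5]
finger_force: 9.1
[[[266.8, 160.9], [272.1, 178.4]], [[266.4, 161.4], [271.5, 177.9]], [[266.0, 161.9], [270.9, 177.5]]]
top [[265.6, 161.9], [262.1, 164.9], [267.1, 165.9], [267.6, 158.4]] [72. 57. 43. 30.]
side [[270.4, 172.6], [270.6, 176.6], [265.9, 177.6], [267.9, 180.4]] [114. 111.  85.  78.]
(np.float64(265.625), np.float64(161.875)) (np.float64(270.375), np.float64(172.625)) [-29.3 -23.5  27.9] phi -51.3 r 37.6 err 0.32
(np.float64(265.625), np.float64(161.875)) (np.float64(270.625), np.float64(176.625)) [-21.2 -24.   17.6] phi -41.4 r 32.0 err 0.01
(np.float64(262.125), np.float64(164.875)) (np.float64(265.875), np.float64(177.625)) [-24.7 -13.5   6. ] phi -61.4 r 28.2 err 0.89
(np.float64(262.125), np.float64(164.875)) (np.float64(267.875), np.float64(180.375)) [-16.1 -14.1  -0.6] phi -49.0 r 21.4 err 0.21
(np.float64(267.125), np.float64(165.875)) (np.float64(265.875), np.float64(177.625)) [-33.  -27.3  11.4] phi -50.4 r 42.8 err 0.45
(np.float64(267.125), np.float64(165.875)) (np.float64(267.875), np.float64(180.375)) [-24.6 -28.    4.9] phi -41.3 r 37.3 err 0.22
(np.float64(267.625), np.float64(158.375)) (np.float64(270.375), np.float64(172.625)) [-28.4 -29.1  33.5] phi -44.3 r 40.7 err 1.46
t 35.9167 pos [0.5428 0.0736 0.232 ] head -42.32 tilt [-0.001 -0.004 -1.   ] F [ -4.9 -12.8  14.4] w 0.0352 ff 9.1
```

The near disc is at radius 32.0 mm and h ≈ 1.6 mm, so the spanner is seated with the ring at its stop. I'll ease off fully and press the head once more so step 2 clearly registers.

```bash
python3 -m jog '{"slide":[[0,-0.05,0],[0,-0.03,0],[0,0,0],[0,0,-0.3],[0,0,-0.4],[0,0,-0.4]],"turn":[0,0,0,0,0,0],"gripper":[0.6,0.6,0.6,0.6,0.6,0.6]}' | grep -E "pos|cont|fing"
python3 go.py .612 .0112 .2188 -42.3
```

```text
position: [0.5385, 0.075, 0.3133]
contact_force: [0.5, 0.6, 0.5]
finger_force: 0.0
t 36.4167 pos [0.5385 0.075  0.3133] head -42.21 tilt [-0.003  0.001 -1.   ] F [0.5 0.6 0.5] w 0.0348 ff 0.0
turn total 0.002 slide total [-1.297  0.031  1.26 ]
```

```bash
python3 -m jog '{"slide":[[-0.35,0.03,0],[-0.5,0,0],[-0.45,0,0],[0,0,0.3],[0,0,0.4],[0,0,0.35],[0,0,0.1],[0,0,0]],"turn":[0,0,0,0,0,0,0,0],"gripper":[0.9,1,1,1,1,1,1,1]}' 10 | grep -E "pos|cont"
python3 -m jog '{"slide":[[0,0,0.03],[0,0,0],[0,0,0.03],[0,0,0]],"turn":[0,0,0,0],"gripper":[1,1,1,1]}' | grep -E "pos|cont"
```

```text
position: [0.6115, 0.0108, 0.2246]
contact_force: [-0.7, 0.9, 0.6]
position: [0.6133, 0.0098, 0.2234]
contact_force: [-1.0, 0.4, -0.2]
```

```bash
python3 -m jog '{"slide":[[0,0,0.03],[0,0,0],[0,0,0.03],[0,0,0]],"turn":[0,0,0,0],"gripper":[1,1,1,1]}' | grep -E "pos|cont"; python3 -m jog '{"slide":[[0,0,0.03],[0,0,0],[0,0,0]],"turn":[0,0,0],"gripper":[1,1,1]}' | grep -E "pos|cont"
```

```text
position: [0.6136, 0.0097, 0.2196]
contact_force: [-1.6, 0.8, 10.7]
position: [0.6146, 0.0097, 0.2188]
contact_force: [-2.5, 0.1, 17.4]
```

Seated and home. Going back to the handle, biasing the grip slightly clockwise so the extraction can't back the ring off.

```bash
python3 -m jog '{"slide":[[0,0,-0.4],[0,0,-0.5],[0,0,-0.4],[0.35,0,0],[0.5,0,0],[0.45,0,0],[0,0,0],[0,0,0]],"turn":[0,0,0,0,0,0,0,0],"gripper":[1,0.9,0.6,0.6,0.6,0.6,0.6,0.6]}' 8 | grep -E "pos|wid"
python3 go.py .5390 .0765 .2335 -42.3
```

```text
position: [0.5399, 0.0771, 0.3136]
width: 0.0352
t 38.6667 pos [0.5399 0.0771 0.3136] head -42.19 tilt [ 0.     0.001 -1.   ] F [ 0.3 -0.   0.1] w 0.0352 ff 0.0
turn total 0.002 slide total [ 0.004 -0.014  1.068]
```

```bash
python3 -m jog '{"slide":[[0,0,0.25],[0,0,0.35],[0,0,0.3],[0,0,0.168],[0,0,0],[0,0,0],[0,0,0],[0,0,0]],"turn":[0,0,0,0,0,0,0,0],"gripper":[0.6,0.6,0.6,0.6,1,1,1,1]}' 8
python3 -m jog '{"slide":[[0,0,0],[0,0.02,0],[-0.01,0,-0.04],[-0.012,0,-0.04],[-0.012,0,-0.04],[0,0,0]],"turn":[0,0,0,0,0,0],"gripper":[1,1,1,1,1,1]}' 8
python3 ins.py 0 -42.3 25 -110 13
```

```text
time_s: 39.33
position: [0.5404, 0.0709, 0.2321]
tool_rot: [-1.141, -2.926, 0.009]
contact_force: [-3.1, -7.8, -0.7]
width: 0.0296
finger_force: 7.9
time_s: 39.83
position: [0.5447, 0.0708, 0.2418]
tool_rot: [1.141, 2.926, -0.006]
contact_force: [1.1, -5.9, -4.1]
width: 0.0296
finger_force: 8.0
t 39.83 head -42.6 pos [0.5447 0.0708 0.2418] tcp* [0.5445 0.0714 0.2453] F [ 1.1 -5.9 -4.1] w 0.0296 ff 8.0
turn -0.005 slide [ 0.007  0.003 -0.048] 10mm -n [ 0.047 -0.047  0.115]
```

```bash
python3 -m jog '{"slide":[[0,0,0],[0,0,0],[-0.02,0.02,-0.05],[-0.024,0.024,-0.058],[-0.024,0.024,-0.058],[-0.024,0.024,-0.058],[-0.024,0.024,-0.058],[0,0,0]],"turn":[0,0,0,0,0,0,0,0],"gripper":[1,1,1,1,1,1,1,1]}' 20
python3 -m jog '{"slide":[[0,0,-0.05],[0,0,-0.1],[0,0,-0.2],[0,0,-0.3],[0,0,-0.4],[0,0,0],[0,0,0]],"turn":[0,0,0,0,0,0,0],"gripper":[1,1,1,1,1,1,1]}' 60
python3 go.py .46 .27 .34 -8.6
```

```text
time_s: 40.5
position: [0.5564, 0.0681, 0.2615]
tool_rot: [1.146, 2.924, -0.014]
contact_force: [2.7, -11.9, -12.1]
width: 0.0222
finger_force: 19.9
time_s: 41.08
position: [0.557, 0.0742, 0.3424]
tool_rot: [1.138, 2.927, 0.001]
contact_force: [0.3, 0.7, -5.2]
width: 0.0217
finger_force: 59.9
t 41.0833 pos [0.557  0.0742 0.3424] head -42.49 tilt [ 0.002  0.    -1.   ] F [ 0.3  0.7 -5.2] w 0.0217 ff 59.9
turn total -0.565 slide total [1.67  2.388 0.031]
```

Extracted and held. Carrying it to the mat at its original spot.

```bash
python3 -m jog '{"slide":[[0,0,0],[0,0,0],[0,0,0],[0,0,0],[0,0,0],[0.25,0.35,0],[0.28,0.4,0],[0.28,0.4,0]],"turn":[-0.115,-0.115,-0.115,-0.11,-0.11,0,0,0],"gripper":[1,1,1,1,1,1,1,1]}' 60 | grep -E "pos"
python3 -m jog '{"slide":[[0.28,0.4,0],[0.28,0.4,0],[0.28,0.4,0.1],[0.02,0.04,0.4],[0,0,0.5],[0,0,0.5],[0,0,0.4],[0,0,0]],"turn":[0,0,0,0,0,0,0,0],"gripper":[1,1,1,1,1,1,1,1]}' | grep -E "pos|fing"
python3 go.py .460 .2735 .15 -8.6; python3 ring.py | head -3
```

```text
position: [0.5077, 0.1692, 0.3398]
position: [0.4546, 0.2682, 0.192]
finger_force: 60.0
t 42.4167 pos [0.4546 0.2682 0.192 ] head -8.49 tilt [-0.01  -0.008 -1.   ] F [-1.3 -0.4 -4.2] w 0.0218 ff 60.0
turn total 0.002 slide total [-0.061  0.08   0.56 ]
-61.59278869628906 [0.5745 0.0084] [  3.6 -36.1] [0.6114 0.0108 0.18  ] [-34.87663 -26.71616]
-35.133934020996094 [0.5748 0.0084] [  3.5 -35.8] [0.6118 0.0107 0.18  ] [-35.133934]
-26.955459594726562 [0.574  0.0086] [  3.5 -36.4] [0.6109 0.0108 0.18  ] [-26.95546]
```

The ring has turned 67.8° in total, which implies q ≥ 1.38, so it is home. Lowering the spanner until the pins touch.

```bash
python3 -m jog '{"slide":[[-0.06,0.08,0.3],[0,0,0.4],[0,0,0.3],[0,0,0.1],[0,0,0]],"turn":[0,0,0,0,0],"gripper":[1,1,1,1,1]}' | grep -E "pos|cont"
python3 -m jog '{"slide":[[0,0,0.05],[0,0,0]],"turn":[0,0],"gripper":[1,1]}' | grep -E "pos|cont"
python3 -m jog '{"slide":[[0,0,0.05],[0,0,0]],"turn":[0,0],"gripper":[1,1]}' | grep -E "pos|cont"
```

```text
position: [0.464, 0.2762, 0.1169]
contact_force: [-0.6, -0.2, -3.2]
position: [0.4651, 0.277, 0.1148]
contact_force: [-0.3, 0.1, -3.6]
position: [0.4644, 0.2767, 0.1101]
contact_force: [-0.3, 1.2, -4.0]
```

```bash
python3 -m jog '{"slide":[[0,0,0.1],[0,0,0.06],[0,0,0]],"turn":[0,0,0],"gripper":[1,1,1]}' | grep -E "pos|cont"
python3 -m jog '{"slide":[[0,0,0.05],[0,0,0]],"turn":[0,0],"gripper":[1,1]}' | grep -E "pos|cont"
python3 -m jog '{"slide":[[0,0,0.05],[0,0,0]],"turn":[0,0],"gripper":[1,1]}' | grep -E "pos|cont"
```

```text
position: [0.462, 0.2781, 0.0984]
contact_force: [-12.1, 0.7, 16.4]
position: [0.4614, 0.2784, 0.0951]
contact_force: [-15.0, 1.4, 20.2]
position: [0.4613, 0.2784, 0.0913]
contact_force: [-14.2, 1.9, 18.6]
```

The pins are down and the pitch is about 41°. Now I'll level the handle along the arc with a light grip.

```bash
python3 -m jog '{"slide":[[0,0,0],[0.1,0,0.09],[0.11,0,0.1],[0.078,0,0.104],[0.078,0,0.104],[0,0,0]],"turn":[0,0,0,0,0,0],"gripper":[1,1,1,1,1,1]}' 10 
python3 -m jog '{"slide":[[0.058,0,0.116],[0.058,0,0.116],[0.028,0,0.086],[0.028,0,0.086],[0.01,0,0.03],[0,0,0],[0,0,0]],"turn":[0,0,0,0,0,0,0],"gripper":[1,1,1,1,1,1,1]}' 8
```

```text
time_s: 44.35
position: [0.4346, 0.2802, 0.0582]
tool_rot: [-0.23, -3.131, 0.003]
contact_force: [-0.8, 0.9, -1.8]
width: 0.022
finger_force: 10.0
time_s: 44.93
position: [0.4229, 0.2823, 0.0272]
tool_rot: [-0.233, -3.132, 0.001]
contact_force: [-0.5, -0.1, -2.0]
width: 0.0214
finger_force: 8.0
```

```bash
python3 -m jog '{"slide":[[0,0,0.03],[0,0,0],[0,0,0.02],[0,0,0],[0,0,0]],"turn":[0,0,0,0,0],"gripper":[1,1,1,1,1]}' 6 
python3 - <<'E'
from h import *
p=capture('side'); 
for n in('side','top'):
    p=capture(n)
    for t in('spanner','spanner_mid'): print(n,t,[(np.round(q['point'],1).tolist(),round(q['p'],2),onz(p,q['point'],.013).round(4).tolist()) for q in tip_of(p,t)[:2]])
E
```

```text
time_s: 45.35
position: [0.4235, 0.2824, 0.0242]
tool_rot: [0.233, 3.133, 0.0]
contact_force: [-0.6, -2.1, 5.1]
width: 0.0223
finger_force: 6.0
side spanner [([241.2, 181.2], 0.89, [0.548, 0.2692, 0.013])]
side spanner_mid [([218.2, 184.7], 0.66, [0.4615, 0.2574, 0.013]), ([224.9, 336.5], 0.19, [0.4354, -0.3771, 0.013])]
top spanner [([183.8, 189.0], 0.58, [0.5591, 0.2556, 0.013])]
top spanner_mid [([173.7, 217.2], 0.76, [0.4653, 0.2891, 0.013])]
```

Handle is down, with 5 N of upward contact. Release and retreat straight up.

```bash
python3 -m jog '{"slide":[[0,0,0],[0,0,0],[0,0,0],[0,0,0],[0,0,0]],"turn":[0,0,0,0,0],"gripper":[0.4,0.4,0.4,0.4,0.4]}' 6
python3 -m jog '{"slide":[[0,0,-0.15],[0,0,-0.4],[0,0,-0.5],[0,0,-0.5],[0.4,0,-0.5],[0.4,0,-0.4],[0.4,0,0],[0,0,0]],"turn":[0,0,0,0,0,0,0,0],"gripper":[0.4,0.4,0.4,0.4,0.4,0.4,0.4,0.4]}'
python3 - <<'E'
from h import *
P={n:capture(n) for n in('top','side')}
for t in('spanner','spanner_mid','small_spanner','mat'):
    for n,p in P.items(): print(n,t,[(np.round(q['point'],1).tolist(),round(q['p'],2),onz(p,q['point'],.013).round(3).tolist()) for q in tip_of(p,t)[:1]])
# pin discs on plate top
p=P['top']; big=cv2.resize(p['image'].mean(2).astype(np.float32),None,fx=4,fy=4,interpolation=cv2.INTER_CUBIC); bh=cv2.morphologyEx(cv2.GaussianBlur(big,(0,0),2),cv2.MORPH_BLACKHAT,cv2.getStructuringElement(2,(21,21)))
u0,v0=160,175; sub=bh[v0*4:(v0+30)*4,u0*4:(u0+45)*4]; mx=(sub==cv2.dilate(sub,np.ones((17,17))))&(sub>25); ys,xs=np.nonzero(mx)
for i in np.argsort(-sub[ys,xs])[:5]:
    q=(xs[i]/4+u0-.375,ys[i]/4+v0-.375); print(q,sub[ys[i],xs[i]].round(),onz(p,q,.029).round(4))
E
```

```text
time_s: 46.12
position: [0.4233, 0.2825, 0.0237]
tool_rot: [0.232, 3.133, 0.0]
contact_force: [-0.7, -0.3, 0.3]
width: 0.0508
finger_force: 0.0
time_s: 46.78
position: [0.3347, 0.2965, 0.2044]
tool_rot: [-0.226, -3.133, -0.006]
contact_force: [-0.2, -0.1, -1.1]
width: 0.0528
finger_force: 0.0
top spanner [([182.8, 192.0], 0.71, [0.549, 0.259, 0.013])]
side spanner [([238.8, 181.9], 0.57, [0.539, 0.266, 0.013])]
top spanner_mid [([172.9, 215.6], 0.65, [0.471, 0.292, 0.013])]
side spanner_mid [([218.2, 183.5], 0.84, [0.462, 0.265, 0.013])]
top small_spanner [([152.8, 193.9], 0.78, [0.545, 0.36, 0.013])]
side small_spanner [([242.2, 172.1], 0.76, [0.559, 0.333, 0.013])]
top mat [([165.8, 211.5], 0.95, [0.485, 0.315, 0.013])]
side mat [([219.1, 178.7], 0.83, [0.468, 0.298, 0.013])]
(np.float64(189.625), np.float64(193.625)) 78.0 [0.5408 0.2334 0.029 ]
(np.float64(170.375), np.float64(191.375)) 76.0 [0.5498 0.2971 0.029 ]
(np.float64(193.875), np.float64(194.875)) 76.0 [0.5363 0.2194 0.029 ]
(np.float64(159.625), np.float64(193.125)) 65.0 [0.5448 0.3327 0.029 ]
(np.float64(182.875), np.float64(204.125)) 65.0 [0.5064 0.2557 0.029 ]
```

The disc marks are 64.3 mm apart at plate height, so the spanner lies flat with its origin near (0.545, 0.265). Its middle is about 50 mm from the mat centre and the arm is clear. Handing in.

```bash
python3 -c "
from rig import close_job
print(close_job())"
```

```text
the job is handed in; nothing more can be done
None
```

I turned the ring clockwise to its stop with the larger spanner and laid the spanner flat on the mat, pins down. I handed the job in at about 47 s of the 61 s allowed; the hand-in call gave no verdict, and it took two bites plus one missed insertion that I redid.

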